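# Tip the nozzle case lid, catch it and lower it shut

### The job

The hinged lid of the blue-grey nozzle case stands open, leaning back on its stop. Tip it forward past its balance point, catch it on a finger as it falls and let it down gently until it is fully shut, without letting it slam, not even over the last few millimetres. Do not pinch or lift anything, do not shove the case about, and leave the things standing round it alone.

Things in the scene. Friction and masses are not known exactly. Their poses are not given: they have to be found in the camera images.
- case: Loose blue-grey sheet-metal nozzle case, about 1.5 kg, 112 x 179 x 48 mm when shut. Origin: centre of its underside, on the bench. Its x axis points from the front to the hinged back, which lies to the robot's left (up to 38 degrees turned away from the robot), so the lid shuts towards the right; y runs along the hinge, z up. Lower part: x -50 to +50 mm, y -85 to +85 mm, 34 mm high.
- case_lid (a joint): Lid angle, rad: 0 shut, 1.62 open on its stop (the start). The lid is a 102 x 176 mm tray 11 mm thick on a free hinge: it balances near 1.4, above that leans back on the stop, below that falls shut in about half a second unless held. A push of 1 to 3 N at the tab tips it over or holds it up. Letting it drop the last 5 mm or more (at the tab) counts as a slam.
- hinge (a point): Middle of the hinge line, which runs along the case's y axis: 54 mm behind the case's origin (case +x), 35 mm up.
- tab_edge (a point): Middle of the free edge of the steel lift tab at the middle of the lid's front: flat strip 44 mm wide, 3 mm thick, with a 6 mm round edge, 39 mm out from the lid in the plane of its top. It lies 145 mm from the hinge line along the lid and 13 mm to the lid's top side. Site x: from the tab to the hinge, z: out of the lid's top. Lid shut: tab underside 45 mm above the bench, free beneath. Open: edge 178 mm up.
- tape_roll: Bystander: roll of tan tape, 98 mm across, 24 mm high, lying to the left of the case, behind its hinge. Origin: centre of underside.
- dropper_bottle: Bystander: brown dropper bottle, 37 mm across, 117 mm high, beyond the end of the case that is farther from the robot. Origin: centre of underside.
- gun_nut: Bystander: small brass-coloured nut, 31 mm across, 13 mm high, off the case's far right-hand corner. Origin: centre of underside.
- sample_cup: Bystander: small clear plastic cup with a little red in it, 56 mm across, 51 mm high, between the case and the robot. Origin: centre of underside.
- scraper: Bystander: scraper with black handle, 195 mm long, lying to the right, near the bench's front edge. Origin: centre of underside.
Not all that is in view belongs to the job. There is more than one size of the case; the job needs the largest.

How it is judged:
By the outcome, as a careful person would: the job done as asked, in the order asked, and still so for the second after the job is handed in, with the robot touching nothing.
It also fails if it takes over 45 s, if anything falls off the work surface, if the arm or the gripper's body presses on something with over 40 N, if the wrist force passes 120 N, or if a joint passes its speed limit or range.

### The arm

A 6-joint arm with a two-finger parallel gripper is mounted at the origin on a cart in front of the work surface, level with it; the furniture and walls round the work are solid. World frame = base frame: x ahead of the robot, y to its left, z up, the work surface at z = 0. Lengths are in mm, angles in rad, forces in N, time in s.
With the tool pointing down it reaches from about 350 to 975 mm from the base axis. Payload 7.1 kg.
Tool frame: the origin (TCP) lies at the very end of the fingers, on their centre line; the grasp point (between the pads) lies 19 mm behind it; x points along the fingers, y is the direction in which the jaws open and shut, and the axes are right-handed (so a half turn about x gives the same grasp; the last joint's range is limited). The gripper opens to 88 mm and grips with 3 to 60 N. Pads are 20 mm wide; open, the fingers measure 115 mm over their backs; the gripper's body (75 mm by 178 mm) begins 61 mm behind the grasp point.
Start: joints at [-1.352, 0.423, 1.63, -0, 1.089, -0.019], TCP at [147.247, -607.39, 198.575] pointing down, gripper open.
Joint ranges: [-3, 3], [-0.9, 2.11], [0.09, 2.58], [-1.31, 4.45], [0.11, 2.69], [-2.54, 2.54]. Speed limits (rad/s): [2.39, 2.39, 3.01, 3.14, 3.14, 3.14].

### API

Orientations are given as a rotation vector (axis times angle).
In Python, from workcell import ctrl gives the robot as it stands. The module is installed in compiled form; this text tells all that it offers.
- The arm moves only by the tool carry_out, never from a script. Its argument "commands" is a list of rows, each a list of 6 numbers: the shift along the tool's x, y, z in m, then the turn, a rotation vector about the tool's x, y, z in degrees. In form: [[tx, ty, tz, rx, ry, rz], ...]. A call has 1 to 8 rows; each row shifts and turns the pose as measured when the row begins, along the tool's axes as they then stand; what a row does not reach is not made up. A row lasts 1/8 s, in which the tool goes at most 62.5 mm and 10.7 degrees, less where a joint would pass 70% of its speed; a pose out of reach is approached as far as the arm can. A call with a gripper value outside its range is refused whole. "grip" is the closure, from 0 (fully open) to 1 (shut), set as the call begins (left out, the last holds). The fingers move at their own pace and stop on an object; the grip force is fixed at half the most. Time passes only in rows, so rows that do not move let the fingers close. It gives the time, the measured TCP pose, the force and the opening at its end, in the units of the state.
- ctrl.get_obs(): the state, without advancing time (a new reading comes with each control period).
- ctrl.get_image(name): name is "side" or "top"; returns a dict with "pixels" (420x560x3 uint8, blue, green, red), "intrinsics" (3x3 intrinsics, pixels), "dist_coeffs" ([k1, k2, p1, p2, k3] as OpenCV has them; the pictures are not rectified), "rvec" (rotation vector, rad) and "tvec" (3), from world to camera coordinates, as OpenCV has them. Camera axes: x right, y down, z forward; pixel columns grow to the right and rows downward; lengths in mm; the calibration is good to about 2 mm. A picture is of the moment at which its call begins. There is no depth.
- ctrl.close_job(): hands the job in, once; it reports no verdict.
The state is a dict: "t": time; "qpos": joint angles; "qvel": joint speeds; "joint_torque": joint torques, N m; "ee_pos": TCP position; "orientation": TCP orientation; "ft_force": force on the tool from outside, world axes, zero at the start; "moment": the same for the moment, N m; "width": finger opening in mm.
Only numpy, scipy, OpenCV 4.12 (cv2) and the standard library are available. Lean on these libraries where they do the work, as an engineer would, in place of code of your own. Each camera call takes 0.05 s, during which the arm holds its last target. There are 200 camera calls.

## Working session

There is one attempt and no reset: what is moved stays moved. The work goes in short steps, Python scripts to look and compute and a tool call to move; the robot and the scene stay as the last step left them, time stands still between calls to the robot, and variables do not carry over. Pictures are saved under pics/ and viewed, about 8 in all and at most 12, crops included, and the job is handed in when it is done.

Besides the shell and the picture viewer there is one more tool, called after "Call:" by a JSON object that holds its "method" and its "body", one argument or row to a line. carry_out: Moves the arm, as the interface text tells. Its arguments: {"type":"object","properties":{"commands":{"type":"array"},"grip":{"type":"number"}},"required":["commands"]}

```bash
mkdir -p pics
cat > h.py <<'E'
import numpy as np, cv2
from workcell import ctrl
def shot(n,save):
    im=ctrl.get_image(n); cv2.imwrite(f'pics/{save}.png',im['pixels']); np.savez(f'pics/{save}.npz',**im); return im
def load(s): return dict(np.load(f'pics/{s}.npz'))
def ray(im,px):
    R=cv2.Rodrigues(np.array(im['rvec'],float))[0]; t=np.array(im['tvec'],float).ravel()
    u=cv2.undistortPoints(np.array([[px]],float),np.array(im['intrinsics'],float),np.array(im['dist_coeffs'],float))[0,0]
    d=R.T@np.array([u[0],u[1],1]); return -R.T@t,d/np.linalg.norm(d)
def onz(im,px,z):
    c,d=ray(im,px); return c+d*(z-c[2])/d[2]
def two(a,pa,b,pb):
    c,d=ray(a,pa); e,f=ray(b,pb); s=np.linalg.lstsq(np.c_[d,-f],e-c,rcond=None)[0]
    p,q=c+d*s[0],e+f*s[1]; return (p+q)/2,np.linalg.norm(p-q)
def proj(im,P):
    return cv2.projectPoints(np.array(P,float).reshape(-1,3),np.array(im['rvec'],float),np.array(im['tvec'],float),np.array(im['intrinsics'],float),np.array(im['dist_coeffs'],float))[0].reshape(-1,2)
E
python3 - <<'E'
from h import *
a=shot('side','s0');b=shot('top','t0')
for i in(a,b): print(ray(i,(280,210)))
print(ctrl.get_obs())
E
```

```text
(array([ 260.25040782, -787.24598977,  525.56567688]), array([ 0.29304981,  0.81030719, -0.50746829]))
(array([ 312.94753469,  -23.82055616, 1118.74027948]), array([ 0.18538833, -0.03943833, -0.98187361]))
{'t': 0.1, 'qpos': array([-1.35198407e+00,  4.23745146e-01,  1.63060654e+00, -6.74418085e-06,
        1.08863031e+00, -1.89840993e-02]), 'qvel': array([-9.47938869e-04, -1.74338822e-03, -1.49753406e-03,  1.09562112e-03,
       -8.84005387e-04, -5.83302991e-06]), 'joint_torque': array([ 7.28945743e-04, -5.45612419e+01, -2.74325269e+01,  6.45769620e-02,
        1.88031374e-02, -3.57299803e-05]), 'ee_pos': array([ 147.14070305, -606.87360493,  197.89426615]), 'orientation': array([ 2.0956716 ,  0.25183224, -2.09597666]), 'ft_force': array([ 0.27476049, -0.24568757, -0.20860916]), 'moment': array([0.00150828, 0.00652113, 0.00972825]), 'width': 88.03065388295292}
```

View pics/s0.png

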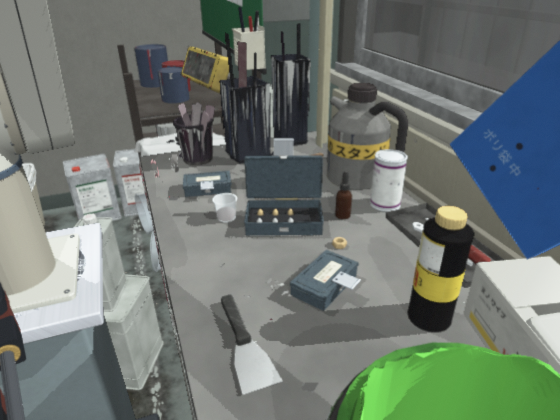

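View pics/t0.png

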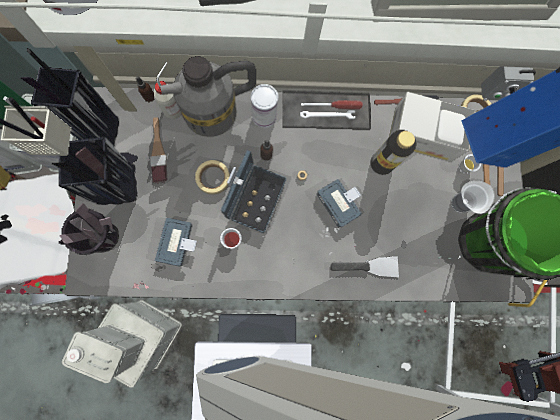

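The open case is at side (284,195) / top (252,195). The other candidates are shut and smaller: side (207,184) / top (174,243), and side (325,278) / top (340,203). I choose the open one and check it in a close crop.

Run:
```python
from h import *
a=load('s0')['pixels'];b=load('t0')['pixels']
A=cv2.resize(a[130:245,225:365],None,fx=4,fy=4,interpolation=cv2.INTER_CUBIC)[:460,:]
B=cv2.resize(b[135:250,190:300],None,fx=4,fy=4,interpolation=cv2.INTER_CUBIC)
c=np.hstack([A[:,:400],B[:460,:400]]);
c=np.hstack([A,B]); c=cv2.resize(c,None,fx=.8,fy=.8); print(c.shape); cv2.imwrite('pics/c0.png',c)
```

```text
(368, 800, 3)
```

View pics/c0.png

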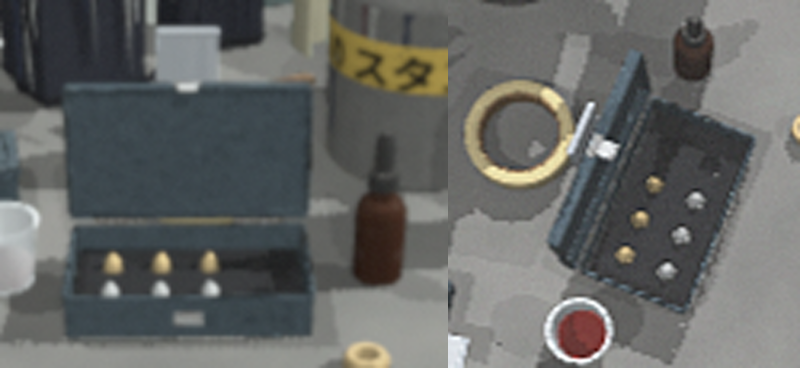

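Side crop (scale 3.2, offset 225,130): the tab edge corners are at full-image (273.4,138.4) and (293.4,138.4), and the case front bottom runs from (247,234.7) to (322,234). Top crop: the tab edge runs (229,182.5) to (235,167.5), and the front rim corners are (264,231) and (285,178).

```bash
cat > m.py <<'E'
from h import *
np.set_printoptions(precision=1,suppress=True)
a=load('s0');b=load('t0')
print('tab near',two(a,(273.4,138.4),b,(228.8,182.5)),'far',two(a,(293.4,138.4),b,(235,167.5)))
P=[two(a,(246.2,205.5),b,(264,231.3)),two(a,(322,205),b,(285.3,177.8))]
print('rim?',P)
n=onz(b,(264,231.3),34);f=onz(b,(285.3,177.8),34);print('rim front plane',n,f,np.linalg.norm(f-n))
n0=onz(a,(246.9,234.7),0);f0=onz(a,(322.2,234),0);print('side bottom',n0,f0,np.linalg.norm(f0-n0))
# lid top corners
print('lid tops',two(a,(225+66/3.2,130+86/3.2),b,(190+(552-448)/3.2,135+245/3.2)),two(a,(225+310/3.2,130+85/3.2),b,(190+(635-448)/3.2,135+55/3.2)))
for nm,p,z in(('cup',(231,238),51),('tape',(212,177),24),('bottle',(266,145),117),('nut',(302,175),13)): print(nm,onz(b,p,z))
m=(n+f)/2; y=(f-n)/np.linalg.norm(f-n)*np.array([1,1,0]); yaw=np.arctan2(y[1],y[0]); print('yaw of y axis deg',np.degrees(yaw))
E
python3 m.py
```

```text
tab near (array([556.3,  66.4, 179.8]), np.float64(0.638071202195748)) far (array([597.2,  52.2, 178.4]), np.float64(2.443804511257512))
rim? [(array([455.4, -24.4,  75.3]), np.float64(9.437253071252032)), (array([605.8, -80.5,  74.2]), np.float64(9.083442639486037))]
rim front plane [456.1 -23.5  34. ] [612.4 -81.3  34. ] 166.63296689996463
side bottom [458.4 -21.9   0. ] [614.1 -80.4   0. ] 166.39322086841173
lid tops (array([492.3,  82.9, 138.3]), np.float64(3.1837076508045743)) (array([653.6,  21.5, 137.2]), np.float64(4.563173146897264))
cup [433.5  66.3  51. ]
tape [612.2 130.3  24. ]
bottle [679.9 -23.6 117. ]
nut [ 628.  -131.5   13. ]
yaw of y axis deg -20.28460495937362
```

Confirmed: the open case is the target. It is the largest, with the brass and silver nozzles inside and the tab standing up.

Plan:
- Bring the partly open gripper (about 30 mm) in from the robot side, tilted down about 42° and pointing along the hinge.
- Straddle the tab without pinching. The back finger tips the lid and the front finger catches it.
- Follow the lid's arc down while rolling the tool with it.

```bash
cat > p.py <<'E'
from h import *
from scipy.spatial.transform import Rotation as Ro, Slerp
np.set_printoptions(precision=2,suppress=True)
H=np.array([570.7,44,35.]); yaw=np.radians(-20.2); phi=np.radians(42)
e=np.array([np.cos(yaw),np.sin(yaw),0]); ex=np.array([-e[1],e[0],0]); z=np.array([0,0,1.])
tx=e*np.cos(phi)-z*np.sin(phi)
def pose(th,back=0,w=30,off=0,sgn=1,U=136,E=-22,H=None):
    """front finger pad touching tab underside at lid angle th (deg)"""
    H=globals()['H'] if H is None else H
    t=np.radians(th); u=-np.cos(t)*ex+np.sin(t)*z; n=np.sin(t)*ex+np.cos(t)*z
    j=n-(n@tx)*tx; j/=np.linalg.norm(j)
    p=H+U*u+(10+off)*n+E*e+j*w/2+tx*(19-back)
    y=sgn*j; return p,Ro.from_matrix(np.c_[tx,y,np.cross(tx,y)])
def rows(p1,R1,n,p0=None,R0=None):
    o=ctrl.get_obs()
    if p0 is None: p0,R0=o['ee_pos'],Ro.from_rotvec(o['orientation'])
    s=Slerp([0,1],Ro.concatenate([R0,R1])); out=[]
    for i in range(n):
        Ra,Rb=s(i/n),s((i+1)/n)
        out.append([round(float(v),4) for v in Ra.inv().apply((p1-p0)/n)/1000]+[round(float(v),2) for v in (Ra.inv()*Rb).as_rotvec(degrees=True)])
    return out
def show(r):
    print(len(r)); [print(x,end=',\n') for x in r]
E
python3 - <<'E'
from p import *
o=ctrl.get_obs(); R=Ro.from_rotvec(o['orientation']); print(R.as_matrix())
for s in(1,-1):
    p,Rt=pose(93,back=130,sgn=s,off=-14); print(s,p,(R.inv()*Rt).magnitude()*57.3)
for th in(93,45,0): print(th,pose(th)[0])
s=min((1,-1),key=lambda s:(R.inv()*pose(93,sgn=s)[1]).magnitude()); print('sgn',s)
p,Rt=pose(93,back=130,sgn=s,off=-14); p=p+[0,0,20]
show(rows(p,Rt,16))
E
```

```text
[[-0.    0.24 -0.97]
 [ 0.   -0.97 -0.24]
 [-1.   -0.   -0.  ]]
1 [478.53  97.21 244.86] 151.24204426408818
-1 [478.53  97.21 244.86] 56.97035597735357
93 [574.02  76.97 157.14]
45 [542.32 -27.66 132.17]
0 [525.76 -84.38  43.43]
sgn -1
16
[-0.0041, -0.0379, -0.0305, 1.85, 2.89, 0.94],
[-0.0033, -0.0388, -0.0294, 1.85, 2.89, 0.94],
[-0.0024, -0.0397, -0.0283, 1.85, 2.89, 0.94],
[-0.0017, -0.0406, -0.0271, 1.85, 2.89, 0.94],
[-0.001, -0.0414, -0.0259, 1.85, 2.89, 0.94],
[-0.0005, -0.0422, -0.0245, 1.85, 2.89, 0.94],
[0.0, -0.043, -0.0232, 1.85, 2.89, 0.94],
[0.0005, -0.0437, -0.0218, 1.85, 2.89, 0.94],
[0.0008, -0.0444, -0.0203, 1.85, 2.89, 0.94],
[0.001, -0.045, -0.0188, 1.85, 2.89, 0.94],
[0.0012, -0.0456, -0.0173, 1.85, 2.89, 0.94],
[0.0013, -0.0462, -0.0157, 1.85, 2.89, 0.94],
[0.0013, -0.0467, -0.0142, 1.85, 2.89, 0.94],
[0.0012, -0.0472, -0.0126, 1.85, 2.89, 0.94],
[0.001, -0.0475, -0.011, 1.85, 2.89, 0.94],
[0.0007, -0.0479, -0.0094, 1.85, 2.89, 0.94],
```

Call:
{"method": "carry_out", "body": {
  "commands": [
    [-0.013,-0.022,-0.0445,0,0,0],
    [-0.013,-0.022,-0.0445,0,0,0],
    [-0.013,-0.022,-0.0445,0,0,0],
    [-0.013,-0.022,-0.0445,0,0,0],
    [-0.013,-0.022,-0.0445,0,0,0],
    [-0.013,-0.022,-0.0445,0,0,0],
    [-0.013,-0.022,-0.0445,0,0,0],
    [-0.013,-0.022,-0.0445,0,0,0]
  ],
  "grip": 0.66
}}

```text
t: 1.1
ee_pos: [457.4, -345.3, 301.4]
orientation: [2.099, 0.252, -2.105]
ft_force: [0.1, -0.2, 0.7]
width: 29.4
```

```bash
cat > go.py <<'E'
from p import *
o=ctrl.get_obs(); print(o['ee_pos'],o['qpos'],o['width'],o['t'],o['ft_force'])
p,Rt=pose(93,back=110,sgn=-1,off=-14); p=p+[0,0,20]; print(p); show(rows(p,Rt,10))
E
python3 go.py
```

```text
[ 457.37 -345.29  301.42] [-0.67  0.25  1.64  0.    1.26  0.67] 29.41702021271401 1.1 [ 0.08 -0.15  0.66]
[492.47  92.08 251.48]
10
[0.0053, -0.0417, -0.0134, 2.92, 4.65, 1.53],
[0.0052, -0.0425, -0.0109, 2.92, 4.65, 1.53],
[0.0048, -0.0431, -0.0083, 2.92, 4.65, 1.53],
[0.0042, -0.0436, -0.0057, 2.92, 4.65, 1.53],
[0.0034, -0.0439, -0.0032, 2.92, 4.65, 1.53],
[0.0024, -0.0441, -0.0007, 2.92, 4.65, 1.53],
[0.0012, -0.0441, 0.0017, 2.92, 4.65, 1.53],
[-0.0002, -0.044, 0.004, 2.92, 4.65, 1.53],
[-0.0018, -0.0437, 0.0061, 2.92, 4.65, 1.53],
[-0.0036, -0.0433, 0.0081, 2.92, 4.65, 1.53],
```

Call:
{"method": "carry_out", "body": {
  "commands": [
    [0.0053,-0.042,-0.0134,2.9,4.65,1.5],
    [0.0052,-0.0425,-0.011,2.9,4.65,1.5],
    [0.0048,-0.043,-0.0083,2.9,4.65,1.5],
    [0.0042,-0.0436,-0.0057,2.9,4.65,1.5],
    [0.0034,-0.044,-0.0032,2.9,4.65,1.5],
    [0.0024,-0.044,-0.0007,2.9,4.65,1.5],
    [0.0012,-0.044,0.0017,2.9,4.65,1.5],
    [0,-0.044,0.004,2.9,4.65,1.5]
  ]
}}

```text
t: 2.1
ee_pos: [483.4, -35.9, 263.1]
orientation: [-2.741, 0.306, 1.475]
ft_force: [0.6, -1.5, -0.3]
width: 30.0
```

```bash
sed -i 's/,10))/,4))/;s/+\[0,0,20\]/+[0,0,8]/' go.py; python3 go.py
```

```text
[483.43 -35.86 263.1 ] [ 0.02 -0.1   2.26 -0.43  0.45  2.09] 29.960057567567848 2.1 [ 0.59 -1.53 -0.26]
[492.47  92.08 239.48]
4
[0.0008, -0.0322, 0.0048, 2.07, 3.41, 0.82],
[0.0, -0.0321, 0.0059, 2.07, 3.41, 0.82],
[-0.0008, -0.0318, 0.0071, 2.07, 3.41, 0.82],
[-0.0017, -0.0315, 0.0081, 2.07, 3.41, 0.82],
```

Joint 6 would run out of range with this roll, so I use the other jaw orientation, half a turn about the tool x axis. First I test the sign.

Call:
{"method": "carry_out", "body": {
  "commands": [
    [0,0,0,-5,0,0]
  ]
}}

```text
t: 2.22
ee_pos: [482.4, -34.2, 262.1]
orientation: [2.696, -0.235, -1.465]
ft_force: [0.4, 0.5, 0.2]
width: 30.0
```

```bash
python3 go.py | head -1
```

```text
[482.37 -34.19 262.09] [ 0.03 -0.1   2.26 -0.43  0.45  2.  ] 30.04886461657672 2.225 [0.36 0.54 0.2 ]
```

Call:
{"method": "carry_out", "body": {
  "commands": [
    [0,0,0,-10.5,0,0],
    [0,0,0,-10.5,0,0],
    [0,0,0,-10.5,0,0],
    [0,0,0,-10.5,0,0],
    [0,0,0,-10.5,0,0],
    [0,0,0,-10.5,0,0],
    [0,0,0,-10.5,0,0],
    [0,0,0,-10.5,0,0]
  ]
}}

```text
t: 3.22
ee_pos: [479.5, -33.1, 259.6]
orientation: [1.42, 0.622, -0.923]
ft_force: [-0.0, -1.6, 0.0]
width: 29.3
```

```bash
sed -i 's/sgn=-1/sgn=1/;s/,4))/,9))/' go.py; python3 go.py
```

```text
[479.46 -33.12 259.64] [ 0.03 -0.1   2.26 -0.43  0.45  0.5 ] 29.331206293017722 3.225 [-0.02 -1.56  0.05]
[492.47  92.08 239.48]
9
[0.0004, -0.0012, -0.0141, -8.89, -1.49, 0.89],
[-0.0, 0.001, -0.0141, -8.89, -1.49, 0.89],
[-0.0003, 0.0032, -0.0138, -8.89, -1.49, 0.89],
[-0.0006, 0.0053, -0.0131, -8.89, -1.49, 0.89],
[-0.0009, 0.0072, -0.0121, -8.89, -1.49, 0.89],
[-0.001, 0.009, -0.0109, -8.89, -1.49, 0.89],
[-0.0011, 0.0106, -0.0093, -8.89, -1.49, 0.89],
[-0.0012, 0.0119, -0.0075, -8.89, -1.49, 0.89],
[-0.0012, 0.013, -0.0055, -8.89, -1.49, 0.89],
```

Call:
{"method": "carry_out", "body": {
  "commands": [
    [0.0004,-0.0012,-0.014,-8.9,-1.5,0.9],
    [0,0.001,-0.014,-8.9,-1.5,0.9],
    [-0.0003,0.0032,-0.0138,-8.9,-1.5,0.9],
    [-0.0006,0.0053,-0.013,-8.9,-1.5,0.9],
    [-0.0009,0.0072,-0.012,-8.9,-1.5,0.9],
    [-0.001,0.009,-0.011,-8.9,-1.5,0.9],
    [-0.001,0.0106,-0.0093,-8.9,-1.5,0.9],
    [-0.0012,0.012,-0.0075,-8.9,-1.5,0.9]
  ]
}}

```text
t: 4.22
ee_pos: [488.4, 80.7, 242.5]
orientation: [0.199, 0.736, -0.378]
ft_force: [4.8, -0.4, 4.3]
width: 29.9
```

```bash
sed -i 's/,9))/,2))/;s/+\[0,0,8\]/+0/' go.py; python3 go.py
```

```text
[488.43  80.73 242.49] [ 0.54  0.06  2.32 -1.31  0.64  0.46] 29.889079362305154 4.225 [ 4.8  -0.36  4.26]
[492.47  92.08 231.48]
2
[0.0036, 0.0058, -0.0045, -3.27, -0.63, 0.45],
[0.0036, 0.006, -0.0042, -3.27, -0.63, 0.45],
```

Joint 4 hit its limit at this tool yaw. I'll fit a quick kinematic model to the recorded poses so I can pick a reachable tilt and yaw.

```bash
cat > k.py <<'E'
from p import *
from scipy.optimize import least_squares
LO=np.array([-3,-.9,.09,-1.31,.11,-2.54]);HI=np.array([3,2.11,2.58,4.45,2.69,2.54])
def fk(q,P):
    a,d,L2,o,L3,T=P; Rz=lambda t:Ro.from_euler('z',t); Ry=lambda t:Ro.from_euler('y',t)
    A=Rz(q[0]); B=A*Ry(q[1]); C=B*Ry(q[2]); W=C*Rz(q[3])*Ry(q[4])*Rz(q[5])
    M=W.as_matrix(); x=A.apply([a,0,d])+B.apply([0,0,L2])+C.apply([o,0,L3])+M[:,2]*T
    return x,Ro.from_matrix(np.c_[M[:,2],-M[:,0],-M[:,1]])
D=[([-1.352,.4237,1.6306,0,1.0886,-.019],[147.14,-606.87,197.9],[2.0957,.2518,-2.096]),
([-.67,.25,1.64,0,1.26,.67],[457.4,-345.3,301.4],[2.099,.252,-2.105]),
([.02,-.1,2.26,-.43,.45,2.09],[483.4,-35.9,263.1],[-2.741,.306,1.475]),
([.03,-.1,2.26,-.43,.45,.5],[479.5,-33.1,259.6],[1.42,.622,-.923]),
([.54,.06,2.32,-1.31,.64,.46],[488.4,80.7,242.5],[.199,.736,-.378])]
f=least_squares(lambda P:np.concatenate([fk(q,P)[0]-x for q,x,_ in D]+[[(P[3])*.02]]),[0,300,450,0,450,250])
P=f.x
def ik(x,R,q0):
    def r(q):
        a,b=fk(q,P); return np.r_[(a-x)/10,(b.inv()*R).as_rotvec()*10]
    s=least_squares(r,np.clip(q0,LO+1e-3,HI-1e-3),bounds=(LO,HI)); return s.x,np.abs(s.fun).max()
E
cat > k1.py <<'E'
import p
from k import *
print(P,np.abs(f.fun).max()); 
for q,x,v in D: print((fk(q,P)[1].inv()*Ro.from_rotvec(v)).magnitude()*57.3)
for ph in(42,48,55,62):
  for yw in(-20,-8,4):
    p.phi=np.radians(ph); p.tx=np.array([np.cos(np.radians(yw))*np.cos(p.phi),np.sin(np.radians(yw))*np.cos(p.phi),-np.sin(p.phi)])
    q=np.array([.3,.3,2,0,.6,-1.]);o=[]
    for th,b in((93,70),(93,0),(60,0),(30,0),(0,0),(0,60)):
        best=min((ik(*p.pose(th,back=b),s) for s in (q,[.1,.4,2,.6,.5,-1.5],[.1,.4,2,-.6,.5,-.5])),key=lambda t:t[1]); q=best[0]; o.append((round(best[1],1),q.round(2).tolist()))
    print(ph,yw,*o,sep='\n   ')
E
python3 k1.py
```

```text
[ 27.79 299.93 539.34  74.99 462.51 307.97] 11.749029706921675
0.005534165594384545
0.1972649336451184
0.45134728809137165
0.27742494252439914
0.5227250148107969
42
   -20
   (np.float64(0.8), [0.49, 0.19, 2.24, -1.31, 0.59, 0.35])
   (np.float64(1.5), [0.39, 0.34, 2.15, -1.31, 0.51, 0.3])
   (np.float64(1.7), [0.21, 0.29, 2.22, -1.31, 0.38, 0.6])
   (np.float64(2.6), [0.03, 0.34, 2.24, -1.31, 0.24, 0.98])
   (np.float64(2.5), [-0.26, 0.54, 2.33, 2.65, 0.38, -2.54])
   (np.float64(2.4), [-0.24, 0.4, 2.42, 2.65, 0.34, -2.54])
42
   -8
   (np.float64(1.2), [0.36, 0.12, 2.29, -1.31, 0.35, 0.22])
   (np.float64(1.9), [0.28, 0.29, 2.19, -1.31, 0.28, 0.18])
   (np.float64(2.0), [0.07, 0.25, 2.26, -1.31, 0.12, 0.44])
   (np.float64(2.3), [-0.15, 0.34, 2.28, 1.93, 0.11, -2.54])
   (np.float64(2.2), [-0.31, 0.55, 2.32, 2.41, 0.42, -2.54])
   (np.float64(2.0), [-0.32, 0.41, 2.42, 2.4, 0.39, -2.54])
42
   4
   (np.float64(1.2), [0.21, 0.08, 2.32, -1.31, 0.11, 0.1])
   (np.float64(1.8), [0.2, 0.27, 2.21, -1.31, 0.11, 0.1])
   (np.float64(1.9), [-0.05, 0.25, 2.27, 1.54, 0.11, -2.54])
   (np.float
[... 2805 characters left out ...]
 2.12, -0.41, 0.48, -0.68])
   (np.float64(0.0), [0.23, 0.28, 2.11, -0.55, 0.33, -0.55])
   (np.float64(0.0), [0.07, 0.26, 2.19, -0.44, 0.23, -0.52])
   (np.float64(0.2), [-0.06, 0.35, 2.23, -0.43, 0.11, -0.27])
   (np.float64(0.4), [-0.19, 0.52, 2.25, 2.5, 0.11, -2.54])
   (np.float64(0.4), [-0.19, 0.36, 2.34, 2.49, 0.11, -2.54])
62
   4
   (np.float64(0.0), [0.18, 0.1, 2.14, -0.13, 0.41, -1.01])
   (np.float64(0.0), [0.17, 0.27, 2.13, -0.18, 0.26, -0.95])
   (np.float64(0.0), [-0.0, 0.26, 2.2, 0.17, 0.2, -1.19])
   (np.float64(0.0), [-0.14, 0.35, 2.24, 0.97, 0.12, -1.81])
   (np.float64(0.0), [-0.22, 0.53, 2.26, 2.27, 0.17, -2.53])
   (np.float64(0.0), [-0.24, 0.36, 2.3, 1.5, 0.14, -1.77])
```

The far-pointing tool is out of wrist range. I switch to approaching from the front (right) side, with the tool vertical over the open tab. It then pitches with the lid until it points 45° down toward the hinge when shut. I check reach and small-case clearance.

```bash
cat > p2.py <<'E'
from k import *
def pose2(th,back=0,w=30,off=0,sgn=1,d=18,dmax=45,lower=0,H=H,dl=None):
    t=np.radians(th); u=-np.cos(t)*ex+np.sin(t)*z; n=np.sin(t)*ex+np.cos(t)*z
    f=t+np.radians(dmax*(1-th/93) if dl is None else dl); tx=np.cos(f)*ex-np.sin(f)*z; j=np.sin(f)*ex+np.cos(f)*z
    p=H+145*u+(10+off)*n+j*w/2+tx*(d-back)-z*lower; y=sgn*j
    return p,Ro.from_matrix(np.c_[tx,y,np.cross(tx,y)])
E
cat > k2.py <<'E'
from p2 import *
S=[np.array(v,float) for v in([.3,.4,1.8,.8,.8,-1],[.3,.4,1.8,.8,.8,1],[.1,.4,1.8,1.5,1,1.5],[.1,.4,1.8,1.5,1,-1.5],[.1,.4,1.8,.1,1.1,1.5],[.1,.4,1.8,-1,1,-1.5],[.1,.4,1.8,-1,1,1.5])]
for sg in(1,-1):
  q=None
  for th,b in((0,50),(0,0),(20,0),(40,0),(60,0),(80,0),(93,0),(93,80)):
    c=[ik(*pose2(th,back=b,sgn=sg,off=-14*(th>90)),s) for s in (S if q is None else [q]+S)]
    g=[x for x in c if x[1]<.05] or [min(c,key=lambda t:t[1])]
    best=g[0] if q is None else min(g,key=lambda x:np.abs(x[0]-q).max()); q=best[0]
    print(sg,th,b,pose2(th,back=b)[0].round(0),round(best[1],2),q.round(2))
b=load('t0')
for px in((318,187),(345,178),(335,225),(362,212),(358,190)): print(px,onz(b,px,40)[:2])
E
python3 k2.py
```

```text
1 0 50 [ 516. -103.   78.] 0.0 [-0.61  0.65  1.93  0.91  1.04 -2.51]
1 0 0 [529. -70.  43.] 0.07 [-0.54  0.72  1.94  0.99  0.97 -2.54]
1 20 0 [533. -59.  88.] 0.0 [-0.44  0.55  1.96  0.82  0.88 -2.28]
1 40 0 [542. -34. 126.] 0.0 [-0.3   0.43  1.94  0.59  0.84 -1.93]
1 60 0 [555.   2. 152.] 0.0 [-0.13  0.37  1.89  0.32  0.85 -1.55]
1 80 0 [571.  45. 163.] 0.0 [ 0.05  0.39  1.8   0.07  0.93 -1.22]
1 93 0 [582.  74. 161.] 0.0 [ 0.13  0.42  1.75 -0.06  0.99 -1.06]
1 93 80 [583.  78. 240.] 0.0 [ 0.14  0.33  1.68 -0.05  1.16 -1.06]
-1 0 50 [ 516. -103.   78.] 0.0 [-0.61  0.65  1.93  0.91  1.04  0.64]
-1 0 0 [529. -70.  43.] 0.0 [-0.54  0.72  1.94  1.    0.97  0.58]
-1 20 0 [533. -59.  88.] 0.0 [-0.44  0.55  1.96  0.82  0.88  0.86]
-1 40 0 [542. -34. 126.] 0.0 [-0.3   0.43  1.94  0.59  0.84  1.21]
-1 60 0 [555.   2. 152.] 0.0 [-0.13  0.37  1.89  0.32  0.85  1.59]
-1 80 0 [571.  45. 163.] 0.0 [0.05 0.39 1.8  0.07 0.93 1.93]
-1 93 0 [582.  74. 161.] 0.0 [ 0.13  0.42  1.75 -0.06  0.99  2.08]
-1 93 80 [583.  78. 240.] 0.0 [ 0.14  0.33  1.68 -0.05  1.16  2.08]
(318, 187) [ 586.   -174.87]
(345, 178) [ 614.68 -253.15]
(335, 225) [ 477.3  -222.35]
(362, 212) [ 516.16 -299.92]
(358, 190) [ 580.06 -290.06]
```

```bash
sed -i 's/dmax=45,lower=0/dmax=50,lower=0,eo=-10/;s/-z\*lower; y/-z*lower+eo*e; y/' p2.py
cat > go2.py <<'E'
from p2 import *
import sys
th,back,n,dz=map(float,sys.argv[1:5]); n=int(n)
o=ctrl.get_obs(); print(o['ee_pos'],o['qpos'],o['width'],o['t'],o['ft_force'])
off=-14 if th>92 else 0
p,R=pose2(th,back=back,sgn=-1,off=off,d=18); p=p+[0,0,dz]
print('target',p,'rot',(Ro.from_rotvec(o['orientation']).inv()*R).magnitude()*57.3)
r=rows(p,R,n); show(r)
q=o['qpos']; x=o['ee_pos']; Rc=Ro.from_rotvec(o['orientation'])
for i,v in enumerate(r):
    x=x+Rc.apply(np.array(v[:3])*1000); Rc=Rc*Ro.from_rotvec(v[3:],degrees=True)
    if i%3==2 or i==n-1: q,er=ik(x,Rc,q); print(i,x.round(0),q.round(2),round(er,2))
E
python3 go2.py 93 80 15 20
```

```text
[488.43  80.73 242.49] [ 0.54  0.06  2.32 -1.31  0.64  0.46] 29.889079362305154 4.225 [ 4.8  -0.36  4.26]
target [568.85  67.93 261.14] rot 174.5100215256518
15
[0.003, 0.0014, 0.0045, 10.68, -0.37, -4.6],
[0.0029, 0.0025, 0.0041, 10.68, -0.37, -4.6],
[0.0027, 0.0034, 0.0035, 10.68, -0.37, -4.6],
[0.0024, 0.0042, 0.0028, 10.68, -0.37, -4.6],
[0.002, 0.0048, 0.0019, 10.68, -0.37, -4.6],
[0.0016, 0.0052, 0.001, 10.68, -0.37, -4.6],
[0.0012, 0.0054, -0.0, 10.68, -0.37, -4.6],
[0.0008, 0.0054, -0.0011, 10.68, -0.37, -4.6],
[0.0003, 0.0052, -0.002, 10.68, -0.37, -4.6],
[-0.0001, 0.0047, -0.003, 10.68, -0.37, -4.6],
[-0.0005, 0.0041, -0.0038, 10.68, -0.37, -4.6],
[-0.0008, 0.0032, -0.0045, 10.68, -0.37, -4.6],
[-0.001, 0.0023, -0.005, 10.68, -0.37, -4.6],
[-0.0012, 0.0012, -0.0053, 10.68, -0.37, -4.6],
[-0.0013, 0.0001, -0.0054, 10.68, -0.37, -4.6],
2 [505.  78. 246.] [ 0.57  0.16  2.15 -1.05  0.89  0.82] 0.0
5 [521.  76. 250.] [ 0.52  0.24  1.96 -0.78  1.07  1.12] 0.0
8 [537.  73. 254.] [ 0.41  0.29  1.8  -0.53  1.2   1.42] 0.0
11 [553.  70. 258.] [ 0.28  0.31  1.7  -0.29  1.25  1.74] 0.0
14 [569.  68. 261.] [ 0.14  0.29  1.68 -0.05  1.2   2.09] 0.0
```

Call:
{"method": "carry_out", "body": {
  "commands": [
    [0.0025,0.0012,0.0038,8.9,-0.3,-3.8],
    [0.0024,0.002,0.0034,8.9,-0.3,-3.8],
    [0.0023,0.0027,0.003,8.9,-0.3,-3.8],
    [0.002,0.0034,0.0025,8.9,-0.3,-3.8],
    [0.0018,0.0039,0.0018,8.9,-0.3,-3.8],
    [0.0014,0.0042,0.001,8.9,-0.3,-3.8],
    [0.0011,0.0044,0.0003,8.9,-0.3,-3.8],
    [0.0008,0.0045,-0.0006,8.9,-0.3,-3.8]
  ]
}}

```text
t: 5.22
ee_pos: [521.3, 78.4, 247.1]
orientation: [1.19, 0.402, -1.351]
ft_force: [-0.3, -0.0, 0.5]
width: 30.1
```

```bash
python3 go2.py 93 80 12 20
```

```text
[521.3   78.4  247.08] [ 0.51  0.27  1.91 -0.71  1.12  1.21] 30.133603109566224 5.225 [-0.29 -0.01  0.47]
target [568.85  67.93 261.14] rot 95.0118062462095
12
[0.0005, 0.0042, -0.0003, 7.27, -0.24, -3.12],
[0.0003, 0.0041, -0.0009, 7.27, -0.24, -3.12],
[0.0001, 0.004, -0.0014, 7.27, -0.24, -3.12],
[-0.0001, 0.0038, -0.0019, 7.27, -0.24, -3.12],
[-0.0003, 0.0035, -0.0023, 7.27, -0.24, -3.12],
[-0.0005, 0.0031, -0.0028, 7.27, -0.24, -3.12],
[-0.0007, 0.0027, -0.0031, 7.27, -0.24, -3.12],
[-0.0009, 0.0023, -0.0035, 7.27, -0.24, -3.12],
[-0.001, 0.0018, -0.0037, 7.27, -0.24, -3.12],
[-0.0011, 0.0012, -0.0039, 7.27, -0.24, -3.12],
[-0.0012, 0.0007, -0.004, 7.27, -0.24, -3.12],
[-0.0012, 0.0001, -0.0041, 7.27, -0.24, -3.12],
2 [533.  76. 251.] [ 0.42  0.29  1.81 -0.54  1.19  1.41] 0.0
5 [545.  73. 254.] [ 0.33  0.3   1.73 -0.37  1.24  1.63] 0.0
8 [557.  71. 258.] [ 0.23  0.31  1.68 -0.21  1.24  1.85] 0.0
11 [569.  68. 261.] [ 0.14  0.29  1.68 -0.05  1.2   2.09] 0.0
```

Call:
{"method": "carry_out", "body": {
  "commands": [
    [0.0005,0.0042,-0.0003,7.3,-0.24,-3.1],
    [0.0003,0.0041,-0.0009,7.3,-0.24,-3.1],
    [0.0001,0.004,-0.0014,7.3,-0.24,-3.1],
    [-0.0001,0.0038,-0.0019,7.3,-0.24,-3.1],
    [-0.0003,0.0035,-0.0023,7.3,-0.24,-3.1],
    [-0.0005,0.0031,-0.0028,7.3,-0.24,-3.1],
    [-0.0007,0.0027,-0.0031,7.3,-0.24,-3.1],
    [-0.0009,0.0023,-0.0035,7.3,-0.24,-3.1]
  ]
}}

```text
t: 6.22
ee_pos: [552.9, 71.3, 253.8]
orientation: [1.988, -0.134, -2.077]
ft_force: [0.3, 0.0, 0.3]
width: 29.8
```

```bash
python3 go2.py 93 80 5 0
```

```text
[552.9   71.28 253.75] [ 0.25  0.31  1.68 -0.25  1.25  1.79] 29.84878050769962 6.225 [0.28 0.   0.3 ]
target [568.85  67.93 241.14] rot 29.46970645365542
5
[0.0025, 0.0004, -0.0032, 5.4, -0.15, -2.36],
[0.0025, 0.0002, -0.0033, 5.4, -0.15, -2.36],
[0.0025, 0.0, -0.0033, 5.4, -0.15, -2.36],
[0.0025, -0.0002, -0.0033, 5.4, -0.15, -2.36],
[0.0025, -0.0004, -0.0033, 5.4, -0.15, -2.36],
2 [562.  69. 246.] [ 0.19  0.31  1.69 -0.13  1.2   1.97] 0.0
4 [569.  68. 241.] [ 0.14  0.31  1.7  -0.05  1.16  2.09] 0.0
```

Call:
{"method": "carry_out", "body": {
  "commands": [
    [0.0025,0.0004,-0.0032,5.4,-0.15,-2.4],
    [0.0025,0.0002,-0.0033,5.4,-0.15,-2.4],
    [0.0025,0,-0.0033,5.4,-0.15,-2.4],
    [0.0025,-0.0002,-0.0033,5.4,-0.15,-2.4],
    [0.0025,-0.0004,-0.0033,5.4,-0.15,-2.4],
    [0,0,0,0,0,0]
  ]
}}

```text
t: 6.98
ee_pos: [568.4, 66.7, 238.8]
orientation: [-2.024, 0.426, 2.048]
ft_force: [0.0, 0.6, -0.6]
width: 30.1
```

```bash
python3 go2.py 93 40 4 0
python3 - <<'E'
from p2 import *
a=shot('side','s1');b=shot('top','t1')
o=ctrl.get_obs(); R=Ro.from_rotvec(o['orientation']).as_matrix(); print(proj(a,o['ee_pos']),proj(b,o['ee_pos']))
A=cv2.resize(a['pixels'][70:240,215:345],None,fx=3,fy=3,interpolation=cv2.INTER_CUBIC)
B=cv2.resize(b['pixels'][100:270,170:300],None,fx=3,fy=3,interpolation=cv2.INTER_CUBIC)
cv2.imwrite('pics/c1.png',np.hstack([A,B]))
E
```

```text
[568.39  66.66 238.85] [ 0.12  0.31  1.69 -0.04  1.16  2.08] 30.107155160064153 6.975 [ 0.03  0.61 -0.64]
target [568.13  65.96 201.2 ] rot 1.171417636330027
4
[0.0094, -0.0002, -0.0, -0.26, 0.07, 0.12],
[0.0094, -0.0002, -0.0, -0.26, 0.07, 0.12],
[0.0094, -0.0003, -0.0, -0.26, 0.07, 0.12],
[0.0094, -0.0003, -0.0, -0.26, 0.07, 0.12],
2 [568.  66. 211.] [ 0.14  0.35  1.73 -0.05  1.09  2.09] 0.0
3 [568.  66. 201.] [ 0.14  0.36  1.74 -0.05  1.07  2.09] 0.0
[[278.15 111.79]] [[226.44 171.07]]
```

View pics/c1.png

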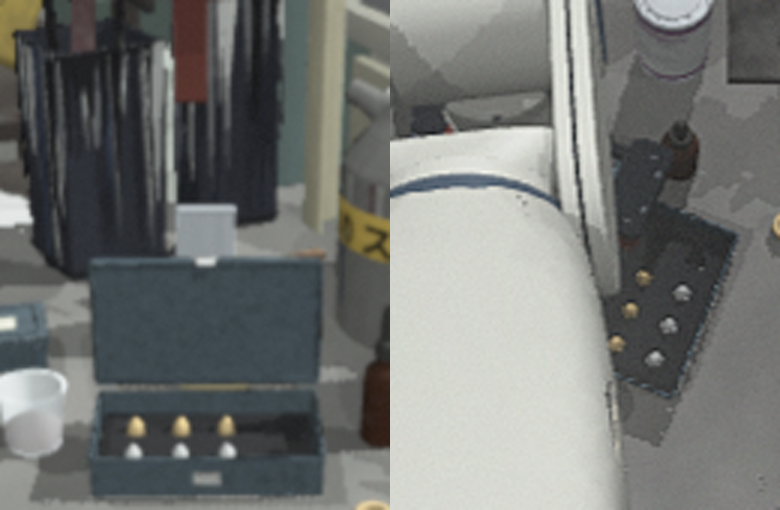

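The top view shows the arm covering the case's left half, but the gripper does not show in the side crop. I check the whole side picture.

View pics/s1.png

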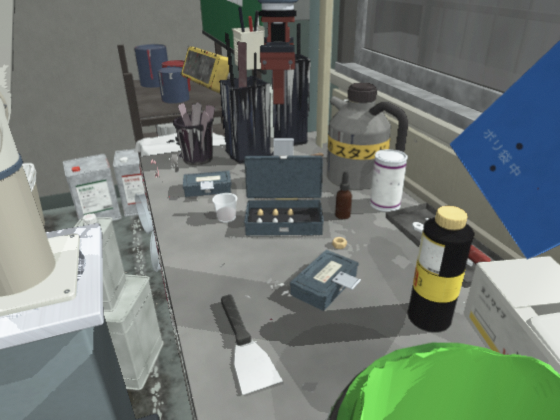

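The gripper shows at (278,0–103), its dark tips blending into the black bins. It is in line with the tab at (273–293,138), so I descend over the tab in two steps, watching the force.

Call:
{"method": "carry_out", "body": {
  "commands": [
    [0.0094,0.0005,0,-0.25,0,0.1],
    [0.0094,0.0005,0,-0.25,0,0.1],
    [0.0094,0.0005,0,-0.25,0,0.1],
    [0.0094,0.0005,0,-0.25,0,0.1],
    [0.006,0,0,0,0,0]
  ]
}}

```text
t: 7.7
ee_pos: [566.3, 64.2, 192.2]
orientation: [-2.04, 0.412, 2.069]
ft_force: [0.4, 0.3, -0.1]
width: 29.7
```

```bash
python3 go2.py 93 0 6 0;  python3 - <<'E'
from p2 import *
a=shot('side','s2')
o=ctrl.get_obs(); R=Ro.from_rotvec(o['orientation']).as_matrix(); 
for s in(15,-15,28,-28): print(s,proj(a,o['ee_pos']+s*R[:,1]))
A=cv2.resize(a['pixels'][70:170,230:340],None,fx=6,fy=6,interpolation=cv2.INTER_CUBIC)
cv2.imwrite('pics/c2.png',cv2.convertScaleAbs(A,alpha=1.3,beta=30))
E
```

```text
[566.3   64.21 192.22] [ 0.12  0.36  1.74 -0.05  1.07  2.06] 29.721317069414816 7.7 [ 0.4   0.25 -0.11]
target [567.4   64.   161.25] rot 0.5019397476049883
6
[0.0052, -0.0003, -0.0002, 0.07, 0.04, -0.01],
[0.0052, -0.0003, -0.0002, 0.07, 0.04, -0.01],
[0.0052, -0.0003, -0.0002, 0.07, 0.04, -0.01],
[0.0052, -0.0003, -0.0002, 0.07, 0.04, -0.01],
[0.0052, -0.0003, -0.0002, 0.07, 0.04, -0.01],
[0.0052, -0.0003, -0.0002, 0.07, 0.04, -0.01],
2 [567.  64. 177.] [ 0.14  0.39  1.76 -0.05  1.02  2.08] 0.0
5 [567.  64. 161.] [ 0.14  0.41  1.77 -0.05  0.99  2.09] 0.0
15 [[277.87 135.17]]
-15 [[277.81 131.13]]
28 [[277.9  136.99]]
-28 [[277.79 129.45]]
```

View pics/c2.png

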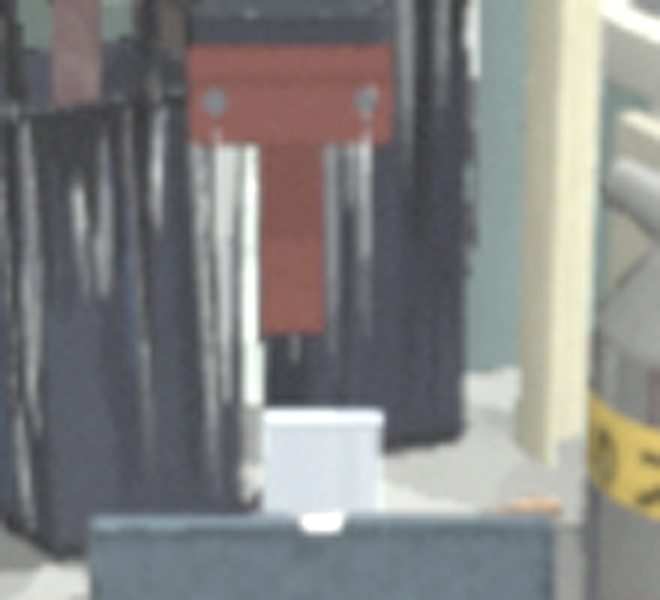

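The front finger shows at crop x 262–325 over the tab (262–383), its dark tip ending just above the tab's top edge, as computed. I descend gently to straddle it.

Call:
{"method": "carry_out", "body": {
  "commands": [
    [0.005,0,0,0,0,0],
    [0.005,0,0,0,0,0],
    [0.005,0,0,0,0,0],
    [0.003,0,0,0,0,0]
  ]
}}

```text
t: 8.25
ee_pos: [565.9, 63.2, 172.8]
orientation: [-2.04, 0.412, 2.069]
ft_force: [-1.4, -0.2, -0.3]
width: 29.8
```

Call:
{"method": "carry_out", "body": {
  "commands": [
    [0.005,0,0,0,0,0],
    [0.005,0,0,0,0,0],
    [0.001,0,0,0,0,0],
    [0,0,0,0,0,0]
  ]
}}

```text
t: 8.75
ee_pos: [565.6, 62.6, 160.9]
orientation: [-2.04, 0.412, 2.069]
ft_force: [0.2, 0.2, -0.1]
width: 29.9
```

```bash
cat > path.py <<'E'
from p2 import *
import sys
# sequence of front-contact lid angles -> relative rows, chained from the measured pose
ths=[float(v) for v in sys.argv[1].split(',')]; low=float(sys.argv[2]) if len(sys.argv)>2 else 0; Hs=H+ex*(float(sys.argv[3]) if len(sys.argv)>3 else 0)
o=ctrl.get_obs(); print('t',o['t'],o['ee_pos'],'q',o['qpos'],'F',o['ft_force'],'w',o['width'])
x,Rc=o['ee_pos'],Ro.from_rotvec(o['orientation'])
for th in ths:
    p,R=pose2(th,sgn=-1,lower=low,d=12+6*th/93,H=Hs)
    v=Rc.inv().apply(p-x)/1000; r=(Rc.inv()*R).as_rotvec(degrees=True)
    print(th,[round(float(k),4) for k in v]+[round(float(k),1) for k in r],p.round(0)); x,Rc=p,R
E
python3 path.py 86,82,78,75,72,69,66,63
python3 - <<'E'
from p2 import *
shot('side','s3')
a=load('s3')['pixels']
A=cv2.resize(a[90:240,225:345],None,fx=4,fy=4,interpolation=cv2.INTER_CUBIC); cv2.imwrite('pics/c3.png',A)
E
```

```text
t 8.75 [565.64  62.6  160.94] q [ 0.12  0.4   1.76 -0.05  1.    2.06] F [ 0.23  0.18 -0.08] w 29.899372172038436
86.0 [-0.0019, 0.0009, -0.0012, 0.4, 0.3, -3.3] [566.  61. 163.]
82.0 [-0.0004, 0.0096, -0.0, 0.0, -0.0, -1.8] [563.  52. 163.]
78.0 [-0.0, 0.0096, 0.0, 0.0, 0.0, -1.8] [560.  43. 163.]
75.0 [0.0002, 0.0072, -0.0, -0.0, -0.0, -1.4] [557.  37. 162.]
72.0 [0.0004, 0.0072, 0.0, 0.0, -0.0, -1.4] [555.  30. 161.]
69.0 [0.0006, 0.0071, 0.0, 0.0, -0.0, -1.4] [553.  24. 160.]
66.0 [0.0008, 0.0071, 0.0, -0.0, 0.0, -1.4] [550.  17. 158.]
63.0 [0.001, 0.0071, -0.0, -0.0, -0.0, -1.4] [548.  11. 156.]
```

No contact force, so the tab is straddled. I start tipping.

Call:
{"method": "carry_out", "body": {
  "commands": [
    [-0.0019,0.001,-0.001,0.4,0.3,-3.3],
    [-0.0002,0.005,0,0,0,-0.9],
    [-0.0002,0.005,0,0,0,-0.9],
    [0,0.005,0,0,0,-0.9],
    [0,0.005,0,0,0,-0.9]
  ]
}}

```text
t: 9.43
ee_pos: [559.6, 42.1, 163.2]
orientation: [-2.015, 0.284, 1.987]
ft_force: [0.4, -0.2, 0.0]
width: 30.0
```

```bash
python3 path.py 76,74,72,70,68,66,64,62
```

```text
t 9.425 [559.56  42.09 163.24] q [0.01 0.36 1.82 0.08 0.93 1.89] F [ 0.37 -0.21  0.01] w 29.957450165768687
76.0 [0.0005, 0.0034, 0.0002, 0.1, -0.1, -0.8] [558.  39. 163.]
74.0 [0.0002, 0.0048, 0.0, -0.0, -0.0, -0.9] [557.  35. 162.]
72.0 [0.0003, 0.0048, -0.0, -0.0, 0.0, -0.9] [555.  30. 161.]
70.0 [0.0004, 0.0048, 0.0, -0.0, -0.0, -0.9] [553.  26. 160.]
68.0 [0.0005, 0.0047, -0.0, 0.0, 0.0, -0.9] [552.  21. 159.]
66.0 [0.0006, 0.0047, 0.0, 0.0, -0.0, -0.9] [550.  17. 158.]
64.0 [0.0006, 0.0047, -0.0, 0.0, -0.0, -0.9] [549.  13. 157.]
62.0 [0.0007, 0.0047, 0.0, -0.0, 0.0, -0.9] [547.   9. 155.]
```

Run:
```python
from p2 import *
a=shot('side','s4')
o=ctrl.get_obs(); R=Ro.from_rotvec(o['orientation']).as_matrix(); 
for s in(15,-15): print(s,proj(a,o['ee_pos']+s*R[:,1]))
A=cv2.resize(a['pixels'][90:200,235:335],None,fx=4,fy=4,interpolation=cv2.INTER_CUBIC)
B=cv2.resize(load('s3')['pixels'][90:200,235:335],None,fx=4,fy=4,interpolation=cv2.INTER_CUBIC)
cv2.imwrite('pics/c4.png',cv2.convertScaleAbs(np.hstack([B,A]),alpha=1.3,beta=30))
```

```text
15 [[278.7  152.18]]
-15 [[278.68 146.08]]
```

View pics/c4.png

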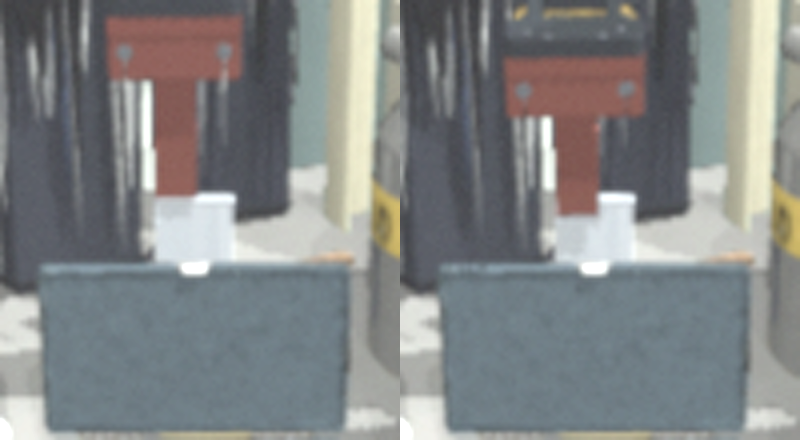

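Run:
```python
from h import *
g=lambda s:load(s)['pixels'].astype(int)
for s in('s2','s3','s4'):
    d=np.abs(g(s)-g('s0')).sum(2)
    print(s); print(d[118:160:2,270:298:2])
```

```text
s2
[[ 0 13 53 64 70 65 61 15  2  6  8  3  5  3]
 [ 2 17 52 70 69 73 59 21 10  2  6  8  6  2]
 [ 2  8 51 84 64 70 68 21  9  7 12  4  7  2]
 [ 3 15 49 88 57 58 59  9  8  6  2  4 10  7]
 [ 1 13  4  7 14  7  6  2  0  2  2  4 10  3]
 [ 4 13  4  5  4  6  3  4  7  2  5  5  2 15]
 [ 7 13  3  6  1  3  9  8  1  4 11 12  7  4]
 [ 4  8 10  3  4  3  7  5  4  1  3 10 10  2]
 [12 18  6  1  3  6  9  3  7  8  7  7  1  6]
 [ 9 14 11  1  1  7  2  6  5  0  2  1  1  6]
 [ 5 10 20 10 12  8 15  8 21 26 24 21 13  1]
 [ 2  4 11  7 16 16 16 16 10  8  6 11  5  2]
 [16  8 14 15 13 17 13 13 15 16 14 15  3  6]
 [15  9 13 14 13 14 11 11 11 19 14 15  6  2]
 [ 3  3 11 14 11 10 11 12 14  9 13  9 10  9]
 [16 10 13 11 11 11 16 11  7 11 13  8 13 12]
 [19 13 13 11 13 13 10 10 11 15 12  8 11  9]
 [ 3  8  8 13 13 11 15  5 10 11  9 15  7  9]
 [10  8 13 17 11 13 19 14 15 14 12 13 10 13]
 [ 6  5 10  9  8 13 12 16 13  5  6 11 12  2]
 [ 9  8  7  5  5  8  9  9  8  7  2  6  5  7]]
s3
[[  1  11  53  47  71  48  50  21   5  10   8   3   8   4]
 [  2  12  53  52  72  49  48  38   4   8   7   5   4   1]
 [  0   8  51  56  63  49  49 
[... 1634 characters left out ...]
9  57  90  88  83  56  39   5   2   6   1   4   2]
 [ 12   6 183 241 244 245 246 130  13  18  14  18   7   3]
 [  8   4 211 307 297 301 296 161  12  14  15  16   2   2]
 [  2   3 174 251 243 245 247 135   5  13  19  16   3   4]
 [  6   5  92 110  89  88  88  65   7  21  14  15   7   8]
 [  4   6  32  38  38  40   8  12  15  12  14  15  12   9]
 [ 15   7  23  35  36  34  13  12  11  12  16  14  12  14]
 [ 16   3  25  40  39  35   8  13  12  21  15   8  16  15]
 [ 19   4  28  34  38  31  11  11  15  15  12  16  14  15]
 [ 12   3   1  15   4  11  18  11  15  14  17  16  12  17]
 [  6   5   9  13  11  11  17  11  20  10   5  14  11   5]
 [  9   5   5   7   4  13  13  10   9  13   6  10  11   7]]
```

The lid has not moved. The red finger visibly ends about 10 px (about 20 mm) above where the reported TCP projects, so the tips seem to have passed over the tab. I retrace to the straddle position, go deeper while watching force, and recheck by pixel differences.

Call:
{"method": "carry_out", "body": {
  "commands": [
    [0,-0.005,0,0,0,0.9],
    [0,-0.005,0,0,0,0.9],
    [0,-0.005,0,0,0,0.9],
    [0,-0.005,0,0,0,0.9],
    [0,-0.002,0,0,0,3],
    [0.005,0,0,0,0,0]
  ]
}}

```text
t: 10.22
ee_pos: [568.2, 64.7, 159.3]
orientation: [-2.044, 0.415, 2.057]
ft_force: [-0.6, 0.0, -0.4]
width: 29.5
```

```bash
cat > tip.py <<'E'
from p2 import *
import sys
a=shot('side',sys.argv[1]); o=ctrl.get_obs(); R=Ro.from_rotvec(o['orientation']).as_matrix()
px=a['pixels'].astype(int); red=(px[:,:,2]>px[:,:,1]*1.5)&(px[:,:,2]>60)
print(o['ee_pos'],o['ft_force'],'tilt',R[:,0])
for y in(15,29,-15):
  print(y,[proj(a,o['ee_pos']+y*R[:,1]-b*R[:,0]).round(1).tolist() for b in(0,20)])
c=int(round(proj(a,o['ee_pos'])[0,0])); ys=np.where(red[60:200,c])[0]+60; print('red bottom',ys.max() if len(ys) else None)
for r in range(126,172,2): print(r,px[r,[c-8,c-3,c,c+3,c+12]].tolist())
E
python3 tip.py s5
```

```text
[567.21  64.27 158.24] [-0.09 -0.45 -0.1 ] tilt [-0.02 -0.05 -1.  ]
15 [[[278.6, 149.2]], [[278.5, 140.6]]]
29 [[[278.6, 151.4]], [[278.5, 142.7]]]
-15 [[[278.6, 144.8]], [[278.5, 136.4]]]
red bottom 138
126 [[174, 181, 173], [47, 52, 87], [47, 52, 87], [46, 51, 86], [53, 48, 45]]
128 [[158, 164, 158], [46, 51, 87], [46, 52, 87], [47, 51, 86], [50, 44, 42]]
130 [[161, 168, 161], [46, 51, 86], [46, 52, 87], [44, 51, 86], [45, 39, 39]]
132 [[162, 169, 162], [49, 54, 89], [48, 53, 87], [47, 53, 88], [49, 42, 40]]
134 [[164, 170, 164], [49, 54, 89], [48, 53, 89], [48, 54, 90], [48, 42, 40]]
136 [[160, 165, 160], [48, 54, 89], [49, 55, 90], [47, 52, 89], [52, 46, 45]]
138 [[102, 105, 103], [50, 55, 89], [53, 59, 91], [53, 57, 90], [138, 132, 126]]
140 [[101, 104, 103], [113, 112, 113], [118, 116, 117], [118, 116, 117], [167, 163, 157]]
142 [[104, 106, 105], [138, 135, 129], [137, 134, 129], [138, 134, 129], [158, 154, 148]]
144 [[97, 99, 98], [148, 144, 139], [148, 144, 138], [148, 145, 139], [158, 155, 149]]
146 [[99, 102, 101], [156, 152, 146], [155, 152, 145], [157, 153, 147], [159, 15
[... 279 characters left out ...]
154 [[56, 53, 52], [151, 148, 141], [153, 150, 144], [155, 152, 146], [157, 154, 146]]
156 [[101, 93, 81], [114, 107, 94], [130, 128, 123], [205, 206, 202], [110, 103, 90]]
158 [[71, 67, 58], [74, 68, 58], [76, 72, 64], [149, 149, 146], [72, 66, 57]]
160 [[76, 70, 59], [78, 72, 62], [72, 67, 57], [73, 68, 58], [80, 74, 63]]
162 [[84, 77, 66], [83, 76, 65], [69, 63, 55], [69, 65, 55], [82, 75, 64]]
164 [[81, 75, 64], [81, 74, 65], [80, 74, 64], [79, 73, 62], [82, 77, 64]]
166 [[81, 75, 63], [80, 74, 64], [84, 78, 67], [81, 75, 64], [81, 74, 62]]
168 [[77, 71, 60], [79, 73, 63], [82, 76, 65], [79, 73, 63], [81, 76, 64]]
170 [[75, 70, 60], [80, 74, 64], [78, 73, 62], [77, 72, 61], [82, 76, 64]]
```

Call:
{"method": "carry_out", "body": {
  "commands": [
    [0.005,0,0,0,0,0],
    [0.005,0,0,0,0,0],
    [0.002,0,0,0,0,0],
    [0,0,0,0,0,0]
  ]
}}

```text
t: 10.78
ee_pos: [566.1, 62.8, 144.6]
orientation: [-2.039, 0.415, 2.06]
ft_force: [-0.5, -0.6, 0.3]
width: 29.7
```

```bash
python3 tip.py s6 | head -18
python3 - <<'E'
from h import *
A=cv2.resize(load('s6')['pixels'][90:200,235:335],None,fx=5,fy=5,interpolation=cv2.INTER_CUBIC)
cv2.imwrite('pics/c6.png',A)
E
```

```text
[566.16  62.85 144.77] [-0.59  0.12 -0.15] tilt [-0.02 -0.05 -1.  ]
15 [[[278.5, 155.1]], [[278.3, 146.6]]]
29 [[[278.5, 157.3]], [[278.3, 148.7]]]
-15 [[[278.5, 150.6]], [[278.4, 142.3]]]
red bottom 145
126 [[126, 130, 125], [43, 47, 79], [44, 47, 79], [43, 47, 79], [51, 45, 44]]
128 [[106, 111, 107], [44, 47, 79], [40, 45, 76], [41, 46, 77], [50, 44, 41]]
130 [[106, 111, 106], [44, 48, 80], [45, 49, 79], [40, 46, 78], [48, 41, 40]]
132 [[109, 112, 107], [46, 51, 87], [45, 51, 86], [47, 52, 85], [51, 44, 42]]
134 [[110, 114, 109], [49, 52, 88], [47, 53, 87], [48, 52, 87], [48, 41, 39]]
136 [[107, 110, 106], [47, 52, 87], [46, 52, 87], [46, 52, 86], [54, 48, 44]]
138 [[81, 81, 80], [46, 51, 87], [46, 52, 86], [47, 53, 88], [138, 134, 128]]
140 [[83, 83, 82], [49, 54, 88], [46, 52, 87], [48, 54, 88], [166, 163, 156]]
142 [[83, 82, 82], [54, 59, 93], [49, 55, 91], [49, 55, 90], [160, 157, 150]]
144 [[85, 84, 83], [51, 56, 90], [48, 54, 90], [48, 53, 89], [160, 157, 150]]
146 [[80, 80, 79], [93, 92, 103], [93, 92, 102], [92, 92, 101], [159, 155, 149]]
148 [[109, 112, 109], [137, 134, 129], [135, 133, 127], [136, 133, 128], [160, 156, 150]]
150 [[95, 96, 95], [139, 136, 131], [141, 138, 132], [139, 135, 129], [160, 156, 150]]
```

View pics/c6.png

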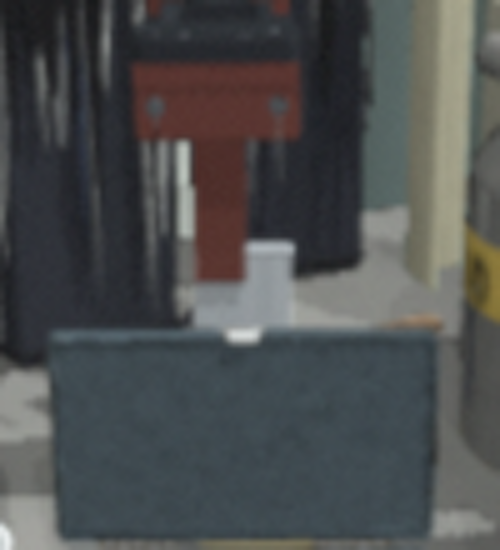

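The front finger is now clearly in front of the tab (red bottom at row 146, tab top at 138). The real fingertip is about 24 mm short of the reported TCP, so I add that to the depth. I go 7 mm deeper, then tip with the force watched.

Call:
{"method": "carry_out", "body": {
  "commands": [
    [0.004,0,0,0,0,0],
    [0.003,0,0,0,0,0],
    [0,0.004,0,0,0,0],
    [0,0.004,0,0,0,-1]
  ]
}}

```text
t: 11.32
ee_pos: [563.4, 55.0, 137.9]
orientation: [-2.037, 0.394, 2.049]
ft_force: [0.2, 0.0, -0.6]
width: 30.1
```

```bash
sed -i 's/d=12+6\*th\/93/d=36+4*th\/93/' path.py; python3 path.py 84,82,80,78,76,74,72,70
```

```text
t 11.325 [563.44  54.95 137.9 ] q [ 0.09  0.42  1.8  -0.03  0.94  2.04] F [ 0.24  0.02 -0.57] w 30.06915254405063
84.0 [-0.0031, -0.0027, -0.0006, 0.1, 0.0, -2.9] [565.  57. 141.]
82.0 [-0.0002, 0.0044, -0.0, 0.0, -0.0, -0.9] [563.  53. 141.]
80.0 [-0.0001, 0.0044, 0.0, 0.0, -0.0, -0.9] [562.  49. 141.]
78.0 [0.0, 0.0044, 0.0, 0.0, 0.0, -0.9] [560.  45. 141.]
76.0 [0.0001, 0.0044, -0.0, 0.0, -0.0, -0.9] [559.  41. 140.]
74.0 [0.0002, 0.0044, 0.0, -0.0, -0.0, -0.9] [557.  37. 140.]
72.0 [0.0003, 0.0044, -0.0, -0.0, 0.0, -0.9] [556.  33. 139.]
70.0 [0.0004, 0.0044, 0.0, -0.0, -0.0, -0.9] [554.  29. 138.]
```

Call:
{"method": "carry_out", "body": {
  "commands": [
    [-0.0015,0.0035,0,0,0,-2],
    [-0.0015,0.0044,0,0,0,-2],
    [0,0.0044,0,0,0,-0.9]
  ]
}}

```text
t: 11.7
ee_pos: [559.0, 42.6, 141.2]
orientation: [-2.017, 0.297, 1.995]
ft_force: [0.5, -0.1, 0.6]
width: 30.0
```

```bash
python3 path.py 76,74,72,70,68,66,64,62; python3 tip.py s7|head -5;python3 - <<'E'
from h import *
A=cv2.resize(load('s7')['pixels'][90:200,235:335],None,fx=5,fy=5,interpolation=cv2.INTER_CUBIC)
cv2.imwrite('pics/c7.png',A)
d=lambda s:np.abs(load(s)['pixels'][130:165,286:296].astype(int)).sum(2).mean(1).round()
print(d('s6'));print(d('s7'))
E
```

```text
t 11.7 [558.99  42.57 141.24] q [0.02 0.39 1.83 0.07 0.89 1.9 ] F [ 0.49 -0.06  0.64] w 29.968055659662223
76.0 [0.0009, 0.0018, -0.0005, 0.1, -0.0, -1.5] [559.  41. 140.]
74.0 [0.0002, 0.0044, 0.0, -0.0, -0.0, -0.9] [557.  37. 140.]
72.0 [0.0003, 0.0044, -0.0, -0.0, 0.0, -0.9] [556.  33. 139.]
70.0 [0.0004, 0.0044, 0.0, -0.0, -0.0, -0.9] [554.  29. 138.]
68.0 [0.0005, 0.0044, -0.0, 0.0, 0.0, -0.9] [553.  25. 137.]
66.0 [0.0006, 0.0044, -0.0, 0.0, -0.0, -0.9] [551.  21. 136.]
64.0 [0.0007, 0.0043, -0.0, 0.0, -0.0, -0.9] [550.  17. 134.]
62.0 [0.0008, 0.0043, 0.0, -0.0, 0.0, -0.9] [549.  13. 133.]
[558.6   41.99 141.06] [-0.75 -0.52 -0.48] tilt [ 0.02  0.06 -1.  ]
15 [[[278.5, 161.3]], [[278.4, 153.1]]]
29 [[[278.6, 164.3]], [[278.4, 156.0]]]
-15 [[[278.5, 155.2]], [[278.4, 147.2]]]
red bottom 151
[132. 131. 134. 132. 130. 132. 136. 173. 336. 446. 414. 370. 374. 371.
 374. 396. 431. 448. 450. 450. 460. 466. 468. 467. 462. 410. 337. 271.
 219. 202. 211. 220. 220. 219. 217.]
[134. 133. 134. 134. 133. 134. 136. 135. 137. 200. 421. 481. 398. 354.
 368. 391. 421. 432. 436. 439. 447. 456. 457. 457. 456. 455. 444. 386.
 326. 282. 238. 209. 210. 214. 214.]
```

The tab edge has moved about 1.7 px forward, so the back finger is pushing the lid as planned. I continue past balance.

Call:
{"method": "carry_out", "body": {
  "commands": [
    [0.0007,0.003,-0.0003,0,0,-1.6],
    [0.0002,0.0044,0,0,0,-0.9],
    [0.0003,0.0044,0,0,0,-0.9],
    [0.0004,0.0044,0,0,0,-0.9],
    [0.0005,0.0044,0,0,0,-0.9],
    [0.0006,0.0044,0,0,0,-0.9]
  ]
}}

```text
t: 12.5
ee_pos: [550.2, 17.6, 135.5]
orientation: [-1.988, 0.181, 1.927]
ft_force: [0.7, -0.0, -0.5]
width: 29.6
```

```bash
python3 path.py 64,62,60,58,56,54,52,50
python3 - <<'E'
from h import *
a=shot('side','s8')
print(load('s8')['pixels'][130:175,286:296].astype(int).sum(2).mean(1).round())
E
```

```text
t 12.5 [550.19  17.57 135.47] q [-0.09  0.38  1.89  0.22  0.84  1.69] F [ 0.75 -0.04 -0.52] w 29.590917102503447
64.0 [0.001, 0.0011, -0.0001, 0.1, -0.0, -0.7] [550.  17. 134.]
62.0 [0.0008, 0.0043, 0.0, -0.0, 0.0, -0.9] [549.  13. 133.]
60.0 [0.0009, 0.0043, -0.0, 0.0, -0.0, -0.9] [547.   9. 131.]
58.0 [0.001, 0.0043, 0.0, 0.0, 0.0, -0.9] [546.   5. 129.]
56.0 [0.0011, 0.0043, 0.0, -0.0, -0.0, -0.9] [544.   2. 127.]
54.0 [0.0011, 0.0042, -0.0, -0.0, -0.0, -0.9] [543.  -2. 125.]
52.0 [0.0012, 0.0042, -0.0, 0.0, -0.0, -0.9] [542.  -6. 123.]
50.0 [0.0013, 0.0042, -0.0, -0.0, 0.0, -0.9] [541.  -9. 120.]
[139. 162. 175. 178. 173. 171. 184. 192. 193. 183. 179. 177. 174. 155.
 135. 213. 420. 524. 481. 418. 418. 425. 427. 426. 426. 424. 418. 400.
 382. 375. 374. 365. 353. 334. 296. 235. 211. 218. 207. 197. 195. 196.
 198. 200. 200.]
```

```bash
cat > ang.py <<'E'
from p2 import *
def edge(th,E=8,n0=14.5,H=H):
    t=np.radians(th); u=-np.cos(t)*ex+np.sin(t)*z; n=np.sin(t)*ex+np.cos(t)*z
    return H+145*u+n0*n+E*e
if __name__=='__main__':
    a=load('s0')
    for th in(92.8,90,85,80,75,70,65,60,50,40,30,20,10,0): print(th,proj(a,edge(th)).round(1))
E
python3 ang.py
```

```text
92.8 [[286.6 137.6]]
90 [[286.6 138.4]]
85 [[286.7 140.1]]
80 [[286.8 142.4]]
75 [[286.9 145.2]]
70 [[287.  148.6]]
65 [[287.1 152.4]]
60 [[287.2 156.7]]
50 [[287.4 166.5]]
40 [[287.6 177.7]]
30 [[287.8 189.8]]
20 [[288.  202.3]]
10 [[288.1 214.6]]
0 [[288.2 226.1]]
```

Call:
{"method": "carry_out", "body": {
  "commands": [
    [0.001,0.0028,0,0,0,-0.8],
    [0.0008,0.0043,0,0,0,-0.9],
    [0.0009,0.0043,0,0,0,-0.9]
  ]
}}

```text
t: 12.92
ee_pos: [546.0, 6.6, 130.1]
orientation: [-1.974, 0.131, 1.898]
ft_force: [0.1, 0.2, -1.2]
width: 29.7
```

```bash
cat > st.py <<'E'
from ang import *
import sys
ths=np.arange(0,94,.5)
for k in range(2):
    a=shot('side',sys.argv[1]+f'_{k}'); px=a['pixels'].astype(int)
    R=np.array([proj(a,edge(t))[0] for t in ths]); c=287
    s=px[:,285:294].sum(2).mean(1); 
    lo,hi=int(sys.argv[2]),int(sys.argv[3]); g=np.diff(s[lo:hi]); r=lo+1+int(np.argmax(g)); print('edge row',r,'step',g.max().round(),'lid deg',np.interp(-(r+.0),-R[:,1],ths).round(1))
E
cat st.py >/dev/null; python3 st.py s9 136 175; python3 path.py 60,58,56,54,52,50,48,46
```

```text
edge row 152 step 156.0 lid deg 65.5
edge row 152 step 121.0 lid deg 65.5
t 13.025 [545.64   6.16 129.91] q [-0.14  0.39  1.91  0.29  0.82  1.59] F [-0.05  0.65 -0.06] w 29.877799705430878
60.0 [-0.0004, -0.0033, -0.0005, 0.0, 0.0, 0.2] [547.   9. 131.]
58.0 [0.001, 0.0043, 0.0, 0.0, 0.0, -0.9] [546.   5. 129.]
56.0 [0.0011, 0.0043, 0.0, -0.0, -0.0, -0.9] [544.   2. 127.]
54.0 [0.0011, 0.0042, -0.0, -0.0, -0.0, -0.9] [543.  -2. 125.]
52.0 [0.0012, 0.0042, -0.0, 0.0, -0.0, -0.9] [542.  -6. 123.]
50.0 [0.0013, 0.0042, -0.0, -0.0, 0.0, -0.9] [541.  -9. 120.]
48.0 [0.0014, 0.0041, 0.0, -0.0, 0.0, -0.9] [539. -12. 118.]
46.0 [0.0015, 0.0041, -0.0, -0.0, -0.0, -0.9] [538. -16. 115.]
```

The lid is past balance and resting stably on the front finger at about 65°. I lower it along the arc.

Call:
{"method": "carry_out", "body": {
  "commands": [
    [0.0011,0.0042,0,0,0,-0.9],
    [0.0011,0.0042,0,0,0,-0.9],
    [0.0012,0.0042,0,0,0,-0.9],
    [0.0013,0.0042,0,0,0,-0.9],
    [0.0014,0.0041,0,0,0,-0.9],
    [0.0015,0.0041,0,0,0,-0.9]
  ]
}}

```text
t: 13.78
ee_pos: [537.7, -15.8, 115.4]
orientation: [-1.943, 0.032, 1.834]
ft_force: [-0.3, 0.2, -0.0]
width: 29.9
```

```bash
python3 st.py sa 145 195; python3 path.py 44,42,40,38,36,34,32,30
```

```text
edge row 171 step 202.0 lid deg 45.9
edge row 172 step 192.0 lid deg 45.0
t 13.875 [537.36 -16.11 115.13] q [-0.25  0.41  1.94  0.45  0.81  1.36] F [ 0.44 -0.   -1.08] w 29.89562402514043
44.0 [0.0019, 0.0033, -0.0005, -0.0, 0.0, -1.4] [537. -19. 112.]
42.0 [0.0017, 0.004, 0.0, -0.0, 0.0, -0.9] [536. -22. 109.]
40.0 [0.0018, 0.004, -0.0, 0.0, 0.0, -0.9] [535. -25. 106.]
38.0 [0.0019, 0.004, 0.0, 0.0, -0.0, -0.9] [534. -28. 103.]
36.0 [0.0019, 0.0039, -0.0, 0.0, 0.0, -0.9] [533. -30. 100.]
34.0 [0.002, 0.0039, 0.0, -0.0, 0.0, -0.9] [532. -33.  96.]
32.0 [0.0021, 0.0038, 0.0, -0.0, -0.0, -0.9] [531. -35.  93.]
30.0 [0.0022, 0.0038, -0.0, 0.0, -0.0, -0.9] [530. -38.  89.]
```

Call:
{"method": "carry_out", "body": {
  "commands": [
    [0.0018,0.0036,0,0,0,-1.2],
    [0.0017,0.004,0,0,0,-1],
    [0.0018,0.004,0,0,0,-0.9],
    [0.0019,0.004,0,0,0,-0.9],
    [0.0019,0.0039,0,0,0,-0.9],
    [0.002,0.0039,0,0,0,-0.9],
    [0.0021,0.0038,0,0,0,-0.9],
    [0.0022,0.0038,0,0,0,-0.9]
  ]
}}

```text
t: 14.88
ee_pos: [529.7, -38.6, 88.5]
orientation: [-1.896, -0.1, 1.743]
ft_force: [0.4, -0.1, -0.6]
width: 30.0
```

```bash
python3 st.py sb 165 215; python3 path.py 28,26,24,22,20,18,16,14
```

```text
edge row 210 step 59.0 lid deg 13.8
edge row 201 step 72.0 lid deg 21.0
t 14.975 [529.39 -38.85  88.15] q [-0.38  0.48  1.97  0.65  0.81  1.06] F [ 0.46 -0.47 -0.96] w 29.515667225394584
28.0 [0.0018, 0.0021, -0.0002, -0.0, -0.0, -0.9] [529. -40.  86.]
26.0 [0.0024, 0.0037, -0.0, -0.0, 0.0, -0.9] [528. -42.  82.]
24.0 [0.0024, 0.0037, 0.0, -0.0, -0.0, -0.9] [528. -44.  78.]
22.0 [0.0025, 0.0036, -0.0, -0.0, 0.0, -0.9] [527. -46.  74.]
20.0 [0.0026, 0.0036, 0.0, 0.0, -0.0, -0.9] [526. -47.  70.]
18.0 [0.0027, 0.0035, -0.0, 0.0, -0.0, -0.9] [526. -49.  66.]
16.0 [0.0027, 0.0034, -0.0, -0.0, -0.0, -0.9] [525. -50.  62.]
14.0 [0.0028, 0.0034, 0.0, -0.0, 0.0, -0.9] [525. -52.  58.]
```

Run:
```python
from ang import *
a=load('sb_1'); print([proj(a,edge(t,E=0)).round(0).tolist() for t in(40,29,15)])
o=ctrl.get_obs(); R=Ro.from_rotvec(o['orientation']).as_matrix()
for y in(15,-15): print(y,proj(a,o['ee_pos']+y*R[:,1]-24*R[:,0]).round(1))
cv2.imwrite('pics/c8.png',cv2.resize(a['pixels'][110:250,215:345],None,fx=4,fy=4,interpolation=cv2.INTER_CUBIC))
```

```text
[[[284.0, 178.0]], [[284.0, 191.0]], [[284.0, 209.0]]]
15 [[279.  196.7]]
-15 [[278.9 185. ]]
```

View pics/c8.png

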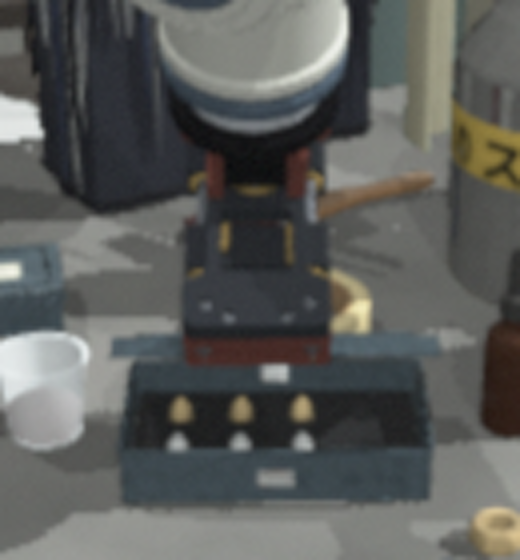

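The lid is seen edge-on (crop y 335–355), about 29° open and held by the front finger. The gripper hides the tab, so from here I use the lid's end strip to monitor. I continue lowering.

Call:
{"method": "carry_out", "body": {
  "commands": [
    [0.0018,0.0021,0,0,0,-0.9],
    [0.0024,0.0037,0,0,0,-0.9],
    [0.0024,0.0037,0,0,0,-0.9],
    [0.0025,0.0036,0,0,0,-0.9],
    [0.0026,0.0036,0,0,0,-0.9],
    [0.0027,0.0035,0,0,0,-0.9],
    [0.0027,0.0034,0,0,0,-0.9],
    [0.0028,0.0034,0,0,0,-0.9]
  ]
}}

```text
t: 15.98
ee_pos: [524.9, -52.4, 55.7]
orientation: [-1.846, -0.221, 1.654]
ft_force: [0.4, 0.4, -0.0]
width: 29.6
```

```bash
python3 path.py 12,10,8,7,6,5,4,3
python3 - <<'E'
from ang import *
a=shot('side','sc')
def pt(th,u0,n0,E):
    t=np.radians(th); u=-np.cos(t)*ex+np.sin(t)*z; n=np.sin(t)*ex+np.cos(t)*z
    return H+u0*u+n0*n+E*e
for th in(20,14,10,5,0): print(th,[proj(a,pt(th,106,n,E)).round(0).tolist() for E in(-88,88) for n in(0,13)])
cv2.imwrite('pics/c9.png',cv2.resize(a['pixels'][130:260,215:345],None,fx=4,fy=4,interpolation=cv2.INTER_CUBIC))
E
```

```text
t 15.975 [524.87 -52.37  55.73] q [-0.48  0.59  1.97  0.82  0.85  0.8 ] F [ 0.41  0.39 -0.03] w 29.582861428701104
12.0 [0.0018, 0.0017, 0.0003, 0.1, -0.1, -0.6] [524. -53.  53.]
10.0 [0.003, 0.0033, -0.0, -0.0, 0.0, -0.9] [524. -54.  49.]
8.0 [0.003, 0.0032, 0.0, 0.0, -0.0, -0.9] [524. -54.  45.]
7.0 [0.0015, 0.0016, -0.0, -0.0, 0.0, -0.5] [524. -55.  42.]
6.0 [0.0016, 0.0016, -0.0, 0.0, 0.0, -0.5] [524. -55.  40.]
5.0 [0.0016, 0.0016, 0.0, -0.0, -0.0, -0.5] [523. -55.  38.]
4.0 [0.0016, 0.0015, 0.0, 0.0, -0.0, -0.5] [523. -56.  36.]
3.0 [0.0016, 0.0015, -0.0, -0.0, -0.0, -0.5] [523. -56.  34.]
20 [[[243.0, 207.0]], [[243.0, 201.0]], [[325.0, 206.0]], [[325.0, 199.0]]]
14 [[[243.0, 212.0]], [[243.0, 206.0]], [[325.0, 211.0]], [[325.0, 205.0]]]
10 [[[243.0, 215.0]], [[243.0, 209.0]], [[325.0, 214.0]], [[325.0, 208.0]]]
5 [[[243.0, 219.0]], [[243.0, 213.0]], [[325.0, 218.0]], [[325.0, 212.0]]]
0 [[[243.0, 223.0]], [[243.0, 217.0]], [[325.0, 222.0]], [[325.0, 216.0]]]
```

View pics/c9.png

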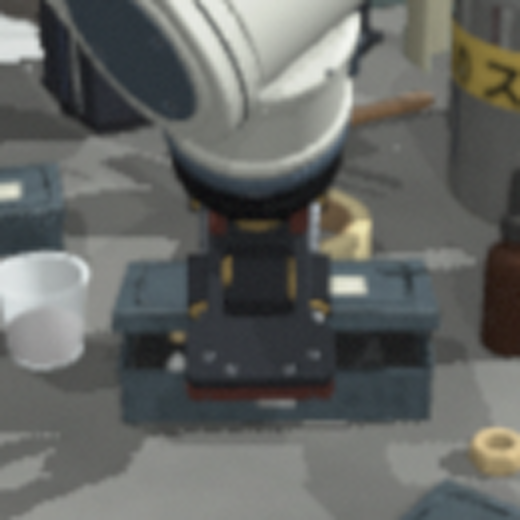

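The lid front edge is at row 207–212, which matches 14° on the model. Now the slow last part.

Call:
{"method": "carry_out", "body": {
  "commands": [
    [0.0017,0.0017,0,0,0,-0.6],
    [0.0015,0.0016,0,0,0,-0.5],
    [0.0015,0.0016,0,0,0,-0.5],
    [0.0015,0.0016,0,0,0,-0.5],
    [0.0015,0.0016,0,0,0,-0.5],
    [0.0015,0.0016,0,0,0,-0.5],
    [0.0015,0.0016,0,0,0,-0.5]
  ]
}}

```text
t: 16.9
ee_pos: [523.6, -55.5, 39.0]
orientation: [-1.819, -0.28, 1.608]
ft_force: [-1.0, -0.9, -0.9]
width: 29.9
```

```bash
cat > lid.py <<'E'
from ang import *
import sys
a=shot('side',sys.argv[1]); px=a['pixels'].astype(int).sum(2)
for c in((247,257),(304,318)):
    s=px[:,c[0]:c[1]].mean(1); print(c,dict(zip(range(200,236),s[200:236].round().astype(int).tolist())))
E
python3 path.py 5,4,3,2,1,0,-1,-2; python3 lid.py sd
python3 - <<'E'
from h import *
px=load('sc')['pixels'].astype(int).sum(2)
for c in((247,257),(304,318)): print(dict(zip(range(200,236),px[200:236,c[0]:c[1]].mean(1).round().astype(int).tolist())))
E
```

```text
t 16.9 [523.63 -55.48  39.  ] q [-0.52  0.65  1.97  0.89  0.88  0.69] F [-1.03 -0.86 -0.87] w 29.857817602830472
5.0 [0.0007, 0.0005, 0.0002, 0.1, -0.1, 0.0] [523. -55.  38.]
4.0 [0.0016, 0.0015, 0.0, 0.0, -0.0, -0.5] [523. -56.  36.]
3.0 [0.0016, 0.0015, -0.0, -0.0, -0.0, -0.5] [523. -56.  34.]
2.0 [0.0016, 0.0015, 0.0, -0.0, 0.0, -0.5] [523. -56.  31.]
1.0 [0.0016, 0.0015, 0.0, -0.0, -0.0, -0.5] [523. -56.  29.]
0.0 [0.0017, 0.0015, -0.0, 0.0, -0.0, -0.5] [523. -56.  27.]
-1.0 [0.0017, 0.0015, -0.0, 0.0, 0.0, -0.5] [523. -56.  25.]
-2.0 [0.0017, 0.0014, 0.0, -0.0, -0.0, -0.5] [523. -56.  23.]
(247, 257) {200: 285, 201: 282, 202: 280, 203: 276, 204: 279, 205: 278, 206: 278, 207: 278, 208: 277, 209: 277, 210: 276, 211: 260, 212: 277, 213: 295, 214: 254, 215: 198, 216: 179, 217: 177, 218: 166, 219: 130, 220: 106, 221: 110, 222: 142, 223: 167, 224: 174, 225: 177, 226: 180, 227: 178, 228: 182, 229: 188, 230: 196, 231: 199, 232: 198, 233: 198, 234: 200, 235: 212}
(304, 318) {200: 242, 201: 296, 202: 336, 203: 344, 204: 352, 205: 358, 206: 361, 207: 354, 208: 329, 209: 308, 210: 297, 211:
[... 260 characters left out ...]
 268, 202: 274, 203: 274, 204: 272, 205: 263, 206: 269, 207: 287, 208: 241, 209: 201, 210: 200, 211: 202, 212: 182, 213: 136, 214: 103, 215: 99, 216: 98, 217: 95, 218: 98, 219: 105, 220: 112, 221: 122, 222: 161, 223: 185, 224: 196, 225: 199, 226: 203, 227: 200, 228: 198, 229: 193, 230: 195, 231: 196, 232: 195, 233: 195, 234: 195, 235: 205}
{200: 334, 201: 341, 202: 348, 203: 326, 204: 298, 205: 272, 206: 281, 207: 276, 208: 239, 209: 218, 210: 216, 211: 210, 212: 164, 213: 111, 214: 96, 215: 98, 216: 100, 217: 104, 218: 112, 219: 117, 220: 115, 221: 133, 222: 174, 223: 195, 224: 194, 225: 195, 226: 194, 227: 194, 228: 191, 229: 188, 230: 188, 231: 193, 232: 198, 233: 198, 234: 208, 235: 257}
```

Call:
{"method": "carry_out", "body": {
  "commands": [
    [0.0008,0.0008,0,0,0,-0.2],
    [0.0008,0.0008,0,0,0,-0.25],
    [0.0008,0.0008,0,0,0,-0.25],
    [0.0008,0.0008,0,0,0,-0.25],
    [0.0008,0.0008,0,0,0,-0.25],
    [0.0008,0.0008,0,0,0,-0.25],
    [0.0008,0.0007,0,0,0,-0.25],
    [0.0008,0.0007,0,0,0,-0.25]
  ]
}}

```text
t: 17.95
ee_pos: [523.4, -56.4, 29.3]
orientation: [-1.803, -0.312, 1.583]
ft_force: [-0.0, -0.3, -0.9]
width: 29.9
```

```bash
python3 path.py 2,1,0,-1,-2; python3 lid.py se
```

```text
t 17.95 [523.38 -56.44  29.33] q [-0.54  0.68  1.96  0.93  0.9   0.63] F [-0.   -0.27 -0.94] w 29.86403112857616
2.0 [-0.0014, -0.0017, 0.0003, 0.1, -0.1, 0.7] [523. -56.  31.]
1.0 [0.0016, 0.0015, 0.0, -0.0, -0.0, -0.5] [523. -56.  29.]
0.0 [0.0017, 0.0015, -0.0, 0.0, -0.0, -0.5] [523. -56.  27.]
-1.0 [0.0017, 0.0015, -0.0, 0.0, 0.0, -0.5] [523. -56.  25.]
-2.0 [0.0017, 0.0014, 0.0, -0.0, -0.0, -0.5] [523. -56.  23.]
(247, 257) {200: 291, 201: 290, 202: 288, 203: 285, 204: 284, 205: 284, 206: 280, 207: 277, 208: 277, 209: 279, 210: 280, 211: 279, 212: 280, 213: 283, 214: 278, 215: 279, 216: 288, 217: 275, 218: 222, 219: 181, 220: 174, 221: 176, 222: 174, 223: 174, 224: 176, 225: 177, 226: 179, 227: 177, 228: 174, 229: 176, 230: 180, 231: 182, 232: 180, 233: 180, 234: 179, 235: 192}
(304, 318) {200: 237, 201: 235, 202: 281, 203: 330, 204: 347, 205: 348, 206: 352, 207: 362, 208: 370, 209: 368, 210: 345, 211: 320, 212: 311, 213: 303, 214: 264, 215: 283, 216: 310, 217: 266, 218: 208, 219: 194, 220: 196, 221: 192, 222: 183, 223: 188, 224: 192, 225: 192, 226: 193, 227: 192, 228: 190, 229: 187, 230: 187, 231: 192, 232: 195, 233: 198, 234: 206, 235: 255}
```

Call:
{"method": "carry_out", "body": {
  "commands": [
    [0.0007,0.0007,0,0,0,-0.2],
    [0.0007,0.0007,0,0,0,-0.2],
    [0.0007,0.0007,0,0,0,-0.2],
    [0.0007,0.0007,0,0,0,-0.2],
    [0.0007,0.0007,0,0,0,-0.2],
    [0.0007,0.0007,0,0,0,-0.2],
    [0.0007,0.0007,0,0,0,-0.2],
    [0.0007,0.0007,0,0,0,-0.2]
  ]
}}

```text
t: 19.0
ee_pos: [523.6, -56.9, 21.4]
orientation: [-1.79, -0.338, 1.561]
ft_force: [-1.2, -0.9, 6.9]
width: 29.6
```

```bash
python3 path.py 0,-3 ; python3 lid.py sf
```

```text
t 19.0 [523.55 -56.88  21.43] q [-0.56  0.71  1.96  0.96  0.92  0.59] F [-1.17 -0.91  6.87] w 29.55536044535448
0.0 [-0.0038, -0.0042, 0.0006, 0.1, -0.1, 1.6] [523. -56.  27.]
-3.0 [0.0051, 0.0043, -0.0, 0.0, 0.0, -1.4] [523. -56.  20.]
(247, 257) {200: 294, 201: 276, 202: 262, 203: 256, 204: 252, 205: 246, 206: 246, 207: 252, 208: 264, 209: 277, 210: 282, 211: 280, 212: 279, 213: 280, 214: 275, 215: 267, 216: 284, 217: 298, 218: 259, 219: 201, 220: 175, 221: 173, 222: 176, 223: 176, 224: 176, 225: 176, 226: 179, 227: 176, 228: 173, 229: 176, 230: 178, 231: 179, 232: 178, 233: 178, 234: 178, 235: 189}
(304, 318) {200: 233, 201: 231, 202: 281, 203: 336, 204: 356, 205: 355, 206: 360, 207: 367, 208: 371, 209: 369, 210: 351, 211: 326, 212: 317, 213: 305, 214: 260, 215: 271, 216: 300, 217: 277, 218: 224, 219: 198, 220: 198, 221: 196, 222: 187, 223: 189, 224: 192, 225: 191, 226: 192, 227: 192, 228: 189, 229: 187, 230: 186, 231: 191, 232: 195, 233: 196, 234: 207, 235: 253}
```

Fz of +6.9 N shows the upper finger now resting on the shut lid. The lid strip has not moved further. I withdraw along the finger axis, parallel to the lower pad so nothing lifts.

Call:
{"method": "carry_out", "body": {
  "commands": [
    [-0.002,0,0,0,0,0],
    [-0.004,0,0,0,0,0],
    [-0.006,0,0,0,0,0],
    [-0.008,0,0,0,0,0]
  ]
}}

```text
t: 19.55
ee_pos: [518.4, -69.9, 36.8]
orientation: [-1.79, -0.339, 1.561]
ft_force: [0.6, -0.6, 0.4]
width: 29.9
```

```bash
python3 path.py 0 ; python3 lid.py sg
```

```text
t 19.55 [518.36 -69.9   36.8 ] q [-0.58  0.68  1.95  0.92  0.95  0.61] F [ 0.55 -0.57  0.36] w 29.936480961941257
0.0 [0.017, -0.0045, 0.0002, 0.1, -0.0, 1.6] [523. -56.  27.]
(247, 257) {200: 245, 201: 243, 202: 241, 203: 244, 204: 257, 205: 276, 206: 285, 207: 287, 208: 285, 209: 281, 210: 279, 211: 275, 212: 278, 213: 280, 214: 274, 215: 266, 216: 282, 217: 297, 218: 254, 219: 197, 220: 175, 221: 174, 222: 175, 223: 175, 224: 174, 225: 176, 226: 177, 227: 177, 228: 173, 229: 177, 230: 178, 231: 178, 232: 178, 233: 176, 234: 176, 235: 186}
(304, 318) {200: 231, 201: 231, 202: 282, 203: 336, 204: 355, 205: 356, 206: 360, 207: 365, 208: 370, 209: 369, 210: 349, 211: 325, 212: 315, 213: 305, 214: 263, 215: 275, 216: 302, 217: 275, 218: 225, 219: 200, 220: 197, 221: 195, 222: 184, 223: 189, 224: 193, 225: 191, 226: 190, 227: 192, 228: 189, 229: 186, 230: 186, 231: 191, 232: 194, 233: 195, 234: 206, 235: 254}
```

Call:
{"method": "carry_out", "body": {
  "commands": [
    [-0.012,0,0,0,0,0],
    [-0.02,0,0,0,0,0],
    [-0.025,0,0,0,0,0],
    [-0.025,0,0,0,0,0],
    [-0.025,0,0,0,0,0],
    [-0.025,0,0,0,0,0],
    [0,0,0,0,0,0]
  ]
}}

```text
t: 20.48
ee_pos: [485.9, -160.5, 144.4]
orientation: [-1.796, -0.333, 1.56]
ft_force: [-0.0, -0.7, 0.1]
width: 30.0
```

```bash
python3 path.py 0
python3 - <<'E'
from h import *
a=shot('side','sh'); b=shot('top','th')
A=cv2.resize(a['pixels'][100:310,190:390],None,fx=2,fy=2); B=cv2.resize(b['pixels'][100:310,180:380],None,fx=2,fy=2)
cv2.imwrite('pics/cz.png',np.hstack([A,B]))
E
```

```text
t 20.475 [ 485.85 -160.5   144.41] q [-0.75  0.51  1.88  0.72  1.18  0.74] F [-0.   -0.67  0.12] w 29.960163509041177
0.0 [0.1613, -0.0057, 0.0019, 0.1, -0.3, 1.4] [523. -56.  27.]
```

View pics/cz.png

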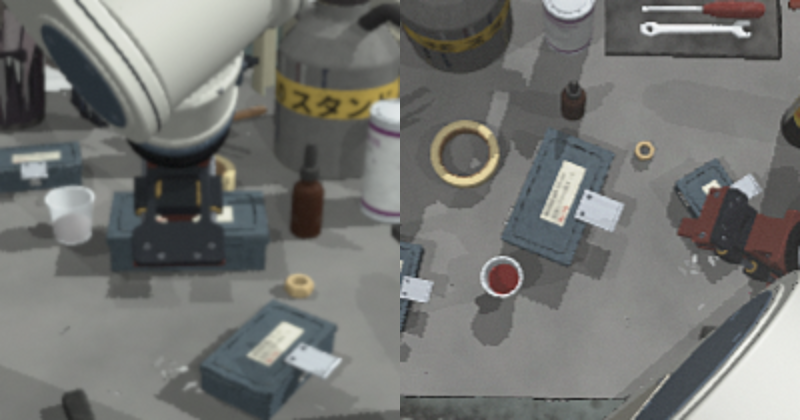

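The case is shut, with the tab at top-crop (600,210). The nut, bottle, cup and tape stand where they were, and the robot is clear with near-zero force. I hand the job in.

```bash
python3 -c "
from workcell import ctrl; print(ctrl.close_job())"
```

```text
the job is handed in; nothing more can be done
None
```

The lid of the large open case is shut, and the job was handed in at about 20.6 s of the 45 s allowed. I straddled the lift tab with the gripper about 30 mm open, without pinching. The back finger tipped the lid past its balance point, and the front finger caught it and let it down along its arc. The last degrees went at about 0.5° per step or less.

**Last checks**
- **Lid:** after I pulled the fingers out, its front edge stayed where it was in the side view and no gap showed.
- **Robot:** it is clear of everything, with wrist force near zero (at most 0.7 N).
- **Bystanders:** the nut, bottle, cup, tape and the other cases look unmoved by eye in the final pictures. The scraper was only partly in the last crop.
- **Case position:** I only eyeballed it against the first picture. It looked unshifted to within about 3 pixels (roughly 6 mm).

**What went wrong or disagreed**
- **First approach:** pointing the tool along the hinge ran joint 4 into its limit, so I switched to coming in from the front.
- **Fingertip position:** the pictures showed the fingertips about 24 mm short of the reported tool point. My first tipping pass went over the tab without touching it, and I corrected the depth.
- **Lid angle while lowering:** soon after the catch, the lid read about 65° in the picture where my model gave about 59°. Later readings agreed with the model.
- **Contact at the end:** the upper finger briefly pressed about 7 N on the already shut lid.

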